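# Take down the relay cases and brush them out

### The arm

A 6-joint arm with a two-finger parallel gripper is mounted at the origin on the work surface. World frame = base frame: x ahead of the robot, y to its left, z up, the work surface at z = 0. Lengths are in m, angles in rad, forces in N, time in s.
With the tool pointing down it reaches from about 0.375 to 0.975 m from the base axis. Payload 3.8 kg.
Tool frame: the origin (TCP) lies between the finger pads; the fingertips stand 8 mm ahead of it and the grasp point (between the pads) lies 11 mm behind it (tcp_to_tips is the distance from the TCP to the fingertips, in m); z points along the fingers, y is the line along which they close (so a half turn about z gives the same grasp; the last joint's range is limited). The gripper opens to 85 mm and grips with 20 to 120 N. Pads are 22 mm wide; open, the fingers measure 114 mm over their backs; the gripper's body (76 mm by 85 mm) begins 54 mm behind the grasp point. The pads swing forward as they close: fully open they stand 13 mm farther back than shut.
Start: joints at [-1.179, 0.264, 1.604, -0, 1.274, -0.037], TCP at [0.281, -0.614, 0.239] pointing down, gripper open.
Joint ranges: [-2.63, 2.63], [-0.94, 2.18], [0.31, 2.57], [-1.31, 4.45], [0, 2.66], [-2.55, 2.55]. Speed limits (rad/s): [2.57, 2.57, 3.14, 3.14, 3.14, 3.14].

### API

Orientations are given as a rotation vector (axis times angle).
In Python, from workcell import * gives the robot as it stands.
- The arm moves only by the tool move_arm, never from a script. Its argument "series" is one flat list of numbers, 7 for each row, row after row: the finger opening in cm, from 0 to 8.54, then the shift along the tool's x, y, z in cm, then the turn, a rotation vector about the tool's x, y, z in degrees. A call has 1 to 5 rows; each row shifts and turns the commanded pose from where the row before left it, along the tool's axes as they then stand; what a row does not reach is not made up. A row lasts 1/8 s, in which the tool goes at most 62.5 mm and 10.7 degrees, less where a joint would pass 70% of its speed; a pose out of reach is approached as far as the arm can. A call is refused whole if a number of a shift passes 6.25 or a number of a turn 10.7, either way. A call with a gripper value outside its range is refused whole. The fingers move at their own pace and stop on an object; "grip_force" is the grip in N (left out, the last holds). Time passes only in rows, so rows that do not move let the fingers close. It gives the time, the measured TCP pose, the force, the opening and the grip force at its end, in the units of the state.
- read_state(): the state, without advancing time (a new reading comes with each control period).
- read_camera(name): name is "scene" or "side" or "wrist"; returns the picture (384x512x3 uint8, red, green, blue); there is no depth.
- calibration(name): a dict with "camera_matrix" (3x3 intrinsics, pixels), "rvec" (rotation vector, rad) and "tvec" (3), from world to camera coordinates, as OpenCV has them. Camera axes: x right, y down, z forward; pixel columns grow to the right and rows downward; lengths in m; the calibration is good to about 2 mm. A picture is of the moment at which its call begins: read the wrist's pose just before it. calibration takes no time and is no camera call; for the wrist camera it gives the pose at the moment of the call.
- finish_job(): hands the job in; it is judged then, once.
The state is a dict: "time": time; "q": joint angles; "joint_vel": joint speeds; "joint_torque": joint torques, N m; "tool_pos": TCP position; "tcp_rot": TCP orientation; "wrist_force": force on the tool from outside, world axes, zero at the start; "torque": the same for the moment, N m; "width": opening from 0.0 (shut) to 1.0 (fully open); "grip_force": force on a finger pad.
Only numpy, scipy, OpenCV 4.12 (cv2) and the standard library are available. Lean on these libraries where they do the work, as an engineer would, in place of code of your own. Each camera call takes 0.05 s, during which the arm holds its last target. There are 200 camera calls.

### The job

Take every open relay case off the pine stand by its carrying handle and set them all down upright on the cork mat beside it, gently, for they are brittle Bakelite: no hard squeeze and no drop. When all stand on the mat, take the long brush from its holder and brush out each case in order of size, largest first: right down to the bottom, up to the mouth, and down to the bottom again. Then stand the brush back in its holder, leave the cases on the mat and leave everything else where it is.

Things in the scene. Friction and masses are not known exactly. Their poses are not given: they have to be found in the camera images.
- case_big: big relay case: open round black Bakelite pot, outer diameter 118, 100 high, wall 4, floor 6; over the mouth a rigid handle: wooden bar along its own y, 12 wide, 14 tall, bar centre 138 above the foot, 106 free between two rim straps; mouth open on both sides (+x, -x) of the bar. Origin: underside centre, z up. Brittle: at most 70 N per finger. May be absent (None).
- case_middle: middle relay case: open round black Bakelite pot, outer diameter 104, 85 high, wall 4, floor 6; over the mouth a rigid handle: wooden bar along its own y, 12 wide, 14 tall, bar centre 123 above the foot, 92 free between two rim straps; mouth open on both sides (+x, -x) of the bar. Origin: underside centre, z up. Brittle: at most 70 N per finger. May be absent (None).
- case_small: small relay case: open round black Bakelite pot, outer diameter 90, 70 high, wall 4, floor 6; over the mouth a rigid handle: wooden bar along its own y, 12 wide, 14 tall, bar centre 108 above the foot, 78 free between two rim straps; mouth open on both sides (+x, -x) of the bar. Origin: underside centre, z up. Brittle: at most 70 N per finger. May be absent (None).
- brush: long brush, 210 long, stands head down in the holder: grey round head diameter 25, 85 long, thin steel rod, round wooden handle diameter 22 from 130 to 210 above the tip. Origin at the tip (centre of the flat lower end), z up along the handle.
- brush_tip (a point): the lower end of the brush head, centre (the brush's origin)
- holder: fixed wooden block 74 x 74 x 70 high with a square pocket 38 x 38 open at the top, 62 deep, floor 8 thick; the brush lives in it. Origin: centre of the underside, z up.
- stand: fixed pine stand, 160 (x) by 420 (y), top surface 60 above the table, with three bays 140 apart along y in which the cases start. Origin: centre of the underside.
- mat: fixed cork mat lying on the tiles beside the stand, 220 (x) by 400 (y), 4 thick; origin: centre of its underside.
- lamp_cap: bystander: green enamel lamp shade cap, diameter 110, 60 high; origin underside centre
- socket_key: bystander: steel T-handled socket key lying flat, 150 long along x; origin near its middle on the table
- probe_handle: bystander: olive tin test probe handle lying flat, 160 long along x, 20 high; origin on the table under its middle
- relay_a: bystander: closed Bakelite relay 75 x 60 x 92 high, origin underside centre
- relay_b: bystander: closed Bakelite relay 75 x 60 x 92 high, origin underside centre
- oil_can: bystander: small closed can, diameter 56, 90 high, origin underside centre
There are look-alikes about, which are no part of the job. What is shaped like the case_middle but yellow is not meant.

How it is judged:
On the way, in this order (a step that is already met when the one before it is completed fails the run):
1. every case stands upright on the cork mat, released (x of case_big in the frame of mat between -0.08 and 0.08 m and y of case_big in the frame of mat between -0.165 and 0.165 m and z of each of case_big, case_middle, case_small in the frame of mat below 0.012 m and angle between each of case_big, case_middle, case_small's own z axis and vertical below 0.1 rad and linear speed of each of case_big, case_middle, case_small below 0.03 m/s and contact force between the fingers and case_big below 0.5 N and x of case_middle in the frame of mat between -0.08 and 0.08 m and y of case_middle in the frame of mat between -0.165 and 0.165 m and contact force between the fingers and case_middle below 0.5 N and x of case_small in the frame of mat between -0.08 and 0.08 m and y of case_small in the frame of mat between -0.165 and 0.165 m and contact force between the fingers and case_small below 0.5 N), for 0.2 s.
2. brush down to the bottom inside the big case (z of brush_tip in the frame of case_big between 0 and 0.028 m and horizontal distance between brush_tip and case_big below 0.055 m), for 0.05 s.
3. brush drawn up to the mouth of the big case (z of brush_tip in the frame of case_big above 0.075 m), for 0.05 s.
4. brush down to the bottom of the big case a second time (all of step 2), for 0.05 s.
5. brush down to the bottom inside the middle case (z of brush_tip in the frame of case_middle between 0 and 0.028 m and horizontal distance between brush_tip and case_middle below 0.048 m), for 0.05 s.
6. brush drawn up to the mouth of the middle case (z of brush_tip in the frame of case_middle above 0.06 m), for 0.05 s.
7. brush down to the bottom of the middle case a second time (all of step 5), for 0.05 s.
8. brush down to the bottom inside the small case (z of brush_tip in the frame of case_small between 0 and 0.028 m and horizontal distance between brush_tip and case_small below 0.041 m), for 0.05 s.
9. brush drawn up to the mouth of the small case (z of brush_tip in the frame of case_small above 0.045 m), for 0.05 s.
10. brush down to the bottom of the small case a second time (all of step 8), for 0.05 s.
At the end, for the whole second after the job is handed in: Every case stands upright (0.1 rad), still and released on the mat, centre within 80 mm (mat x) and 165 mm (mat y) of the mat centre; brush still, head down in the holder pocket: tip within 25 mm of its axis, under 30 mm above the table, tilt under 0.35 rad (all of step 1 and x of brush_tip in the frame of holder between -0.025 and 0.025 m and y of brush_tip in the frame of holder between -0.025 and 0.025 m and z of brush_tip in the frame of holder below 0.03 m and angle between brush's own z axis and vertical below 0.35 rad and linear speed of brush below 0.03 m/s); the robot touches nothing.
It fails at once if a bystander is moved by more than 30 mm (distance of any of lamp_cap, socket_key, probe_handle, relay_a, relay_b, oil_can from where it was at the start of the episode above 0.03 m).
It fails at once if a case is tipped over (tilted more than 0.8 rad) (angle between any of case_big, case_middle, case_small's own z axis and vertical above 0.8 rad).
It fails at once if a case is squeezed: both fingers together press with more than 140 N (contact force between the fingers and case_big above 140 N or contact force between the fingers and case_middle above 140 N or contact force between the fingers and case_small above 140 N).
It fails at once if a case is dropped or slammed on the mat (over 80 N) (contact force between any of case_big, case_middle, case_small and mat above 80 N).
Of case_big, case_middle, case_small only 2 to 3 are there at a start; the rules pass over those that are not, and their reading is None.
At some moment in a run one of case_big, case_middle, case_small may be knocked a few centimetres aside while the robot is not near it.
It also fails if it takes over 210 s, if anything falls off the work surface, if the arm or the gripper's body presses on something with over 40 N, if the wrist force passes 120 N, or if a joint passes its speed limit or range.

## Working session

There is one attempt and no reset: what is moved stays moved. The work goes in short steps, Python scripts to look and compute and a tool call to move; the robot and the scene stay as the last step left them, time stands still between calls to the robot, and variables do not carry over. Pictures are saved under pics/ and viewed, at most 14 in all, crops included, and the job is handed in when it is done.

Besides the shell and the picture viewer there is one more tool, called after ">>>" by a JSON object that holds its "method" and its "body", one argument or row to a line. move_arm: Moves the arm, as the interface text tells. Its arguments: {"type":"object","properties":{"series":{"type":"array"},"grip_force":{"type":"number"}},"required":["series"]}

```bash
mkdir -p pics; ls; python3 - <<'E'
from workcell import *
import cv2,numpy as np
for n in("scene","side"):
    im=read_camera(n); cv2.imwrite(f"pics/{n}0.png",im[:,:,::-1])
    c=calibration(n); R=cv2.Rodrigues(np.array(c["rvec"]))[0]
    print(n,c["camera_matrix"],-R.T@np.array(c["tvec"]).ravel())
s=read_state();print(s)
E
```

```text
pics
scene [[377.66808043   0.         249.69221614]
 [  0.         377.66808043 197.00449542]
 [  0.           0.           1.        ]] [ 0.91620766 -0.26103862  0.96082131]
side [[348.7316013    0.         254.85976429]
 [  0.         348.7316013  188.33837398]
 [  0.           0.           1.        ]] [ 1.04316955 -0.60396747  0.7079716 ]
{'time': 0.1, 'q': array([-1.17888472e+00,  2.64720811e-01,  1.60522830e+00,  1.45469787e-05,
        1.27373624e+00, -3.68806485e-02]), 'joint_vel': array([-0.00204487, -0.00023971, -0.003139  , -0.00057257,  0.00159388,
        0.00025551]), 'joint_torque': array([ 8.28764660e-04, -5.16708076e+01, -3.68590736e+01, -4.97930819e-05,
        6.33009797e-03, -1.62198063e-05]), 'tool_pos': array([ 0.28041233, -0.61328281,  0.23806249]), 'tcp_rot': array([-3.06765238e+00, -6.67951818e-01,  5.58602353e-04]), 'wrist_force': array([ 0.52138824, -0.21528523, -0.76216211]), 'torque': array([ 0.015621  ,  0.03258935, -0.01723179]), 'grip_force': 0.0, 'width': 1.0026593015418015}
```

View pics/scene0.png

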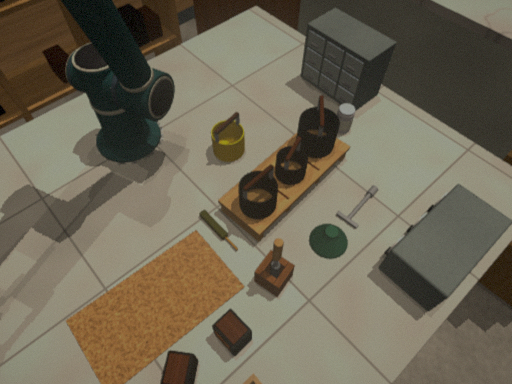

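View pics/side0.png

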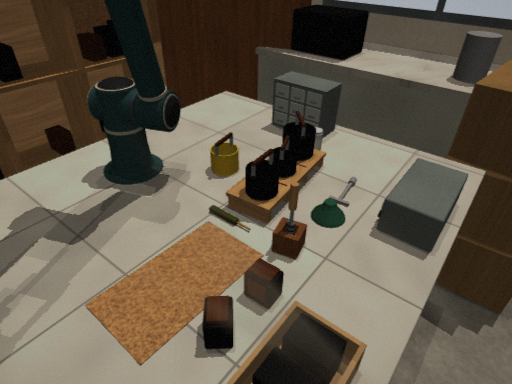

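The scene view shows three black cases on the stand at about (258,195), (291,165) and (318,135), and a yellow look-alike at (228,140). The brush and its holder are at (275,270), the mat at (155,305), relays at (232,332) and (180,370), the probe at (218,228), the lamp cap at (328,240) and the key at (358,205).

```bash
cat > h.py <<'E'
from workcell import *
import cv2,numpy as np
from scipy.spatial.transform import Rotation as Ro
def cam(n):
    c=calibration(n); R=cv2.Rodrigues(np.array(c["rvec"]))[0]; t=np.array(c["tvec"]).ravel()
    return np.array(c["camera_matrix"]),R,t
def ray(C,px,z):
    K,R,t=C; d=R.T@np.linalg.solve(K,[px[0],px[1],1.]); o=-R.T@t
    return (o+d*(z-o[2])/d[2])
def proj(C,P):
    K,R,t=C; p=(R@np.atleast_2d(P).T).T+t; p=p@K.T; return p[:,:2]/p[:,2:]
def tri(C1,p1,C2,p2):
    P=[C[0]@np.c_[C[1],C[2]] for C in(C1,C2)]
    X=cv2.triangulatePoints(P[0],P[1],np.float64(p1),np.float64(p2)).ravel(); return X[:3]/X[3]
E
python3 - <<'E'
from h import *
S=cam("scene");D=cam("side")
for n,p,z in[("base",(128,140),0),("c1",(258,195),.1),("c2",(291,165),.1),("c3",(318,135),.1),("yel",(228,140),.05),("holder",(275,272),.07),("lamp",(328,240),.03),("relA",(232,330),.09),("relB",(180,368),.09),("probe",(218,228),.01)]:
    print(n,ray(S,p,z).round(3))
print("mat",[ray(S,p,.004).round(3) for p in((197,235),(243,287),(70,320),(105,381))])
print("stand",[ray(S,p,.06).round(3) for p in((221,197),(262,234),(350,150))])
a=cv2.imread("pics/scene0.png")[80:250,190:370];b=cv2.imread("pics/side0.png")[90:270,195:375]
cv2.imwrite("pics/crop0.png",np.hstack([cv2.resize(a,(400,400),interpolation=2),cv2.resize(b,(400,400),interpolation=2)]))
E
```

```text
base [ 0.011 -0.008  0.   ]
c1 [0.511 0.124 0.1  ]
c2 [0.498 0.263 0.1  ]
c3 [0.472 0.405 0.1  ]
yel [0.27  0.215 0.05 ]
holder [0.694 0.016 0.07 ]
lamp [0.713 0.199 0.03 ]
relA [ 0.734 -0.157  0.09 ]
relB [ 0.72 -0.29  0.09]
probe [0.476 0.004 0.01 ]
mat [array([ 0.451, -0.052,  0.004]), array([ 0.652, -0.055,  0.004]), array([ 0.429, -0.433,  0.004]), array([ 0.609, -0.438,  0.004])]
stand [array([0.427, 0.059, 0.06 ]), array([0.591, 0.067, 0.06 ]), array([0.558, 0.464, 0.06 ])]
```

View pics/crop0.png

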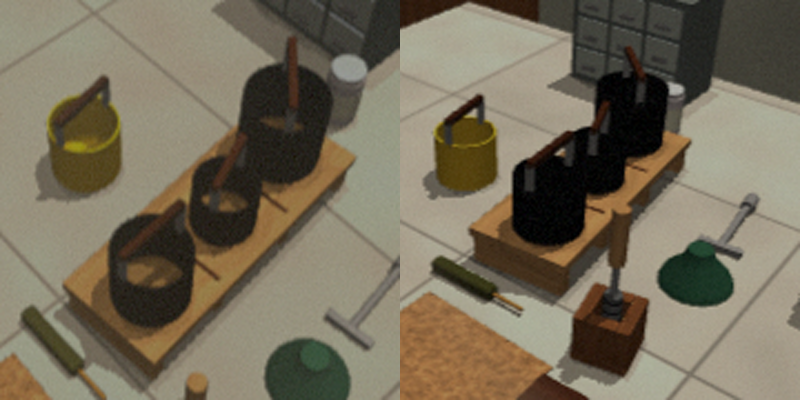

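Look-alikes: the yellow pot at (228,140) is the decoy. The black ones are middle (258,195), small (291,165) and big (318,135). The crop confirms this, and all three are present.

```bash
cat > bars.py <<'E'
from h import *
def bars(im,lo=(0,90,25),hi=(9,255,150)):
    h=cv2.cvtColor(im,cv2.COLOR_RGB2HSV)
    m=cv2.inRange(h,lo,hi)|cv2.inRange(h,(172,lo[1],lo[2]),(180,255,hi[2]))
    m=cv2.morphologyEx(m,cv2.MORPH_OPEN,np.ones((2,2)))
    n,l,s,c=cv2.connectedComponentsWithStats(m)
    out=[]
    for i in range(1,n):
        if s[i,4]>40:
            r=cv2.minAreaRect(np.argwhere(l==i)[:,::-1].astype(np.float32))
            b=cv2.boxPoints(r); e=sorted([(np.linalg.norm(b[0]-b[1]),0),(np.linalg.norm(b[1]-b[2]),1)])
            k=e[0][1]; p=(b[k]+b[(k+1)%4])/2; q=(b[(k+2)%4]+b[(k+3)%4])/2
            out.append((s[i,4],c[i].round(1),p.round(1),q.round(1),round(e[0][0],1)))
    return out
E
python3 - <<'E'
from bars import *
for n in("scene","side"):
    im=cv2.imread(f"pics/{n}0.png")[:,:,::-1].copy()
    h=cv2.cvtColor(im,cv2.COLOR_RGB2HSV)
    print(n)
    if n=="scene": print(h[178,258],h[175,262],h[112,321],h[146,297],h[210,240])
    else: print(h[157,263])
    for b in bars(im):print(*b)
E
```

```text
scene
[ 11 133  67] [ 11 132  54] [ 13 155  74] [ 7 63 53] [ 16 144 101]
side
[  0 189  27]
```

```bash
python3 - <<'E'
from bars import *
for n in("scene","side"):
    im=cv2.imread(f"pics/{n}0.png")[:,:,::-1].copy()
    im=cv2.medianBlur(im,3)
    print(n)
    for b in bars(im,(0,85,38),(14,255,125)):
        if 190<b[1][0]<350 and 80<b[1][1]<250: print(*b)
h=cv2.cvtColor(im,cv2.COLOR_RGB2HSV)
S=cam("scene")
for n,p,q,zz in(("mid",(244.9,187.5),(272.4,168),.19),("sm",(286,160),(299,138),.175),("big",(320,121),(322,97),.205)):
    print(n,ray(S,p,zz),ray(S,q,zz))
E
```

```text
scene
138 [322.6 111.7] [321.8  97. ] [323.7 126.1] 5.2
121 [294.1 148.6] [300.3 137. ] [287.3 160.1] 5.9
158 [258.1 178.6] [272.  166.8] [244.8 189.5] 5.9
side
48 [301.2 118. ] [297.9 112. ] [304.8 124.1] 3.6
55 [263.1 156.7] [272. 150.] [254.2 163.3] 2.4
913 [289.4 240.1] [294.9 221.3] [283.5 255.5] 32.9
mid [0.51557292 0.07459612 0.19      ] [0.51709258 0.16646814 0.19      ]
sm [0.51406306 0.21966165 0.175     ] [0.48320788 0.30007013 0.175     ]
big [0.49497707 0.36518021 0.205     ] [0.43499952 0.43864657 0.205     ]
```

```bash
python3 - <<'E'
from bars import *
S=cam("scene");D=cam("side")
for n,p,q,h in(("mid",(272.,166.8),(244.8,189.5),.123),("sm",(300.3,137),(287.3,160.1),.108),("big",(321.8,97),(323.7,126.1),.138)):
    z=.062+h; a=ray(S,p,z);b=ray(S,q,z);d=a-b
    print(n,((a+b)/2).round(4),"len",np.linalg.norm(d).round(3),"yaw of bar",np.degrees(np.arctan2(d[1],d[0])).round(1))
print(tri(S,(258.1,178.6),D,(263.1,156.7)),tri(S,(322.6,111.7),D,(301.2,118)))
C=cam("wrist");print(C[0],-C[1].T@C[2]);s=read_state();R=Ro.from_rotvec(s["tcp_rot"]);print(R.as_matrix().round(2)); print("cam in tool",R.inv().apply(-C[1].T@C[2]-s["tool_pos"]), (R.as_matrix().T@C[1].T).round(2))
E
```

```text
mid [0.5142 0.1219 0.185 ] len 0.099 yaw of bar 93.7
sm [0.4972 0.267  0.17  ] len 0.09 yaw of bar 111.9
big [0.4716 0.4028 0.2   ] len 0.113 yaw of bar 135.1
[0.51860407 0.11680074 0.19093984] [0.47613723 0.39558483 0.20606689]
[[332.98248192   0.         257.87459203]
 [  0.         332.98248192 194.90909258]
 [  0.           0.           1.        ]] [ 0.3445215  -0.58291033  0.37385414]
[[ 0.91  0.42 -0.  ]
 [ 0.42 -0.91  0.  ]
 [ 0.   -0.   -1.  ]]
cam in tool [ 0.07094568 -0.00125218 -0.13578287] [[ 0.   -0.96 -0.28]
 [ 1.    0.   -0.  ]
 [ 0.   -0.28  0.96]]
```

```bash
cat >> h.py <<'E'
def go(x,y,z,yaw,s=None):
    """print needed tool z turn (deg) and shift in cm along tool axes after / before the turn"""
    s=s or read_state(); R=Ro.from_rotvec(s["tcp_rot"]); M=R.as_matrix()
    y0=np.degrees(np.arctan2(M[1,0],M[0,0])); dy=(yaw-y0+180)%360-180
    d=np.array([x,y,z])-s["tool_pos"]; t=np.radians(yaw)
    T=np.array([[np.cos(t),np.sin(t),0],[np.sin(t),-np.cos(t),0],[0,0,-1]])
    print("pos",s["tool_pos"].round(4),"yaw",y0.round(1),"turn tz",(-dy).round(1),"shift after",(T.T@d*100).round(2),"before",(M.T@d*100).round(2),"tilt",np.degrees(np.arccos(-M[2,2])).round(2),"q6",s["q"][5].round(2))
E
python3 - <<'E'
from h import *
go(.514,.122,.30,93.7)
im=cv2.imread("pics/scene0.png")
h=cv2.cvtColor(cv2.medianBlur(im,5),cv2.COLOR_BGR2HSV)
m=cv2.inRange(h,(8,120,110),(22,255,255)); n,l,s,c=cv2.connectedComponentsWithStats(m)
S=cam("scene")
for i in range(1,n):
    if s[i,4]>1500:
        w=np.array([ray(S,p,.004 if c[i][0]<200 else .06)[:2] for p in np.argwhere(l==i)[:,::-1]],np.float32)
        print(c[i],s[i],cv2.minAreaRect(w))
# holder top: reddish brown
m=cv2.inRange(h,(0,90,40),(14,255,140)); n,l,s,c=cv2.connectedComponentsWithStats(m)
for i in range(1,n):
    if s[i,4]>200: print(c[i],s[i])
D=cam("side")
# brush handle top: scene ~(278,241) side ~(293,183)
print(tri(S,(278,242),D,(293.5,185)), tri(S,(276.5,262),D,(291.5,208)))
E
```

```text
pos [ 0.2804 -0.6133  0.2381] yaw 24.6 turn tz -69.1 shift after [71.87 28.06 -6.19] before [ 51.82 -57.17  -6.07] tilt 0.12 q6 -0.04
[152.35960516 309.19589977] [   67   232   176   152 13170] ((0.5374349355697632, -0.24706506729125977), (0.39691510796546936, 0.21773822605609894), 88.23151397705078)
[241.60116448  10.04730713] [ 192    0  108   32 1374]
[273.61095101 273.18876081] [255 249  39  46 694]
[231.18842975 326.48099174] [214 310  34  34 605]
[175.37001376 367.95185695] [161 351  29  33 727]
[0.68372858 0.02424373 0.21201985] [0.69772885 0.0073172  0.15519789]
```

>>> {"method": "move_arm", "body": {
  "series": [8.5, 0, 0, -5, 0, 0, -10, 8.5, 0, 0, -3, 0, 0, -10, 8.5, 0, 0, 0, 0, 0, -10, 8.5, 0, 0, 0, 0, 0, -10, 8.5, 0, 0, 0, 0, 0, -10]
}}

```text
time: 0.72
tool_pos: [0.2805, -0.6136, 0.3186]
tcp_rot: [-2.493, -1.91, -0.0]
wrist_force: [-0.1, 0.4, 0.2]
width: 0.995
grip_force: 0.0
```

>>> {"method": "move_arm", "body": {
  "series": [8.5, 0, 0, 0, 0, 0, -10, 8.5, 0, 0, 0, 0, 0, -8.9, 8.5, 5.5, 2.0, 0, 0, 0, 0, 8.5, 6, 2.0, 0, 0, 0, 0, 8.5, 6, 2, 0, 0, 0, 0]
}}

```text
time: 1.35
tool_pos: [0.3296, -0.4351, 0.3184]
tcp_rot: [-2.153, -2.286, -0.001]
wrist_force: [0.1, 0.2, -0.3]
width: 0.999
grip_force: 0.0
```

>>> {"method": "move_arm", "body": {
  "series": [8.5, 5.4, 2.2, 0, 0, 0, 0, 8.5, 5.4, 2.2, 0, 0, 0, 0, 8.5, 5.4, 2.2, 0, 0, 0, 0, 8.5, 5.4, 2.2, 0, 0, 0, 0, 8.5, 5.4, 2.2, 0, 0, 0, 0]
}}

```text
time: 1.98
tool_pos: [0.423, -0.159, 0.319]
tcp_rot: [-2.154, -2.287, -0.0]
wrist_force: [0.9, -0.0, 1.5]
width: 0.998
grip_force: 0.0
```

>>> {"method": "move_arm", "body": {
  "series": [8.5, 5.4, 2.2, 0, 0, 0, 0, 8.5, 5.4, 2.2, 0, 0, 0, 0, 8.5, 5.4, 2.2, 0, 0, 0, 0, 8.5, 5.4, 2.2, 0, 0, 0, 0, 8.5, 0, 0, 0, 0, 0, 0]
}}

```text
time: 2.6
tool_pos: [0.498, 0.0636, 0.3185]
tcp_rot: [-2.145, -2.293, 0.0]
wrist_force: [0.1, -0.6, -0.3]
width: 0.995
grip_force: 0.0
```

```bash
python3 - <<'E'
from h import *
go(.514,.122,.30,93.7)
W=cam("wrist"); im=read_camera("wrist"); cv2.imwrite("pics/w1.png",im[:,:,::-1])
print(proj(W,[[.514,.122,.19],[.514,.168,.19],[.514,.076,.19]]))
E
```

```text
pos [0.498  0.0636 0.3185] yaw 93.8 turn tz 0.1 shift after [5.72 1.97 1.85] before [5.72 1.99 1.85] tilt 0.09 q6 0.01
[[285.4303885  118.03672623]
 [291.07565711  54.15539404]
 [280.32307401 175.83061986]]
```

View pics/w1.png

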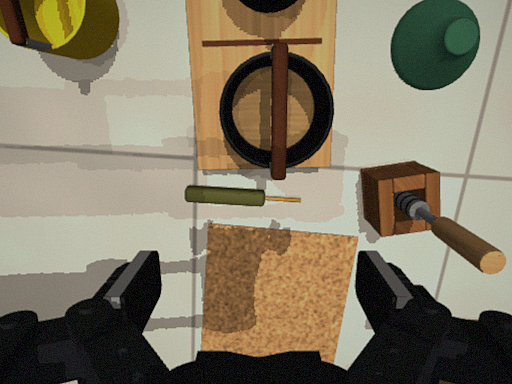

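The wrist view shows the middle case's bar from (280,45) to (279,178), with the probe at (225,195) and the holder and brush at (400,200).

```bash
cat >> bars.py <<'E'
def wbar(near,ztop,name=None,lo=(0,85,30),hi=(14,255,130)):
    """bar nearest a world point, from wrist picture: centre, yaw, length at plane ztop"""
    W=cam("wrist"); im=read_camera("wrist")
    if name: cv2.imwrite(name,im[:,:,::-1])
    p0=proj(W,[[*near,ztop]])[0]; best=None
    for b in bars(cv2.medianBlur(im.copy(),3),lo,hi):
        d=np.linalg.norm((b[2]+b[3])/2-p0)
        if b[0]>150 and (best is None or d<best[0]): best=(d,b)
    b=best[1]; A=ray(W,b[2],ztop);B=ray(W,b[3],ztop); C=(A+B)/2; v=A-B
    if v[1]<0:v=-v
    yaw=np.degrees(np.arctan2(v[1],v[0])); print("bar",b,C.round(4),"len",np.linalg.norm(v).round(3),"yaw",yaw.round(1))
    return C,yaw
E
python3 - <<'E'
from bars import *
C,y=wbar((.514,.122),.19)
go(C[0],C[1],.30,y)
E
```

```text
bar (np.int32(2681), array([276.4,  92.3]), array([263.,  37.], dtype=float32), array([263., 177.], dtype=float32), np.float32(118.0)) [0.4959 0.124  0.19  ] len 0.104 yaw 94.0
pos [0.4974 0.0604 0.3187] yaw 93.6 turn tz -0.4 shift after [6.35 0.29 1.87] before [6.35 0.25 1.86] tilt 0.09 q6 0.01
```

```bash
python3 - <<'E'
from bars import *
im=cv2.imread("pics/w1.png");h=cv2.cvtColor(cv2.medianBlur(im,3),cv2.COLOR_BGR2HSV)
for y,xs in((110,range(225,330,6)),):print([(x,h[y,x].tolist()) for x in xs])
W=cam("wrist")
a,b=ray(W,(280,45),.19),ray(W,(279,178),.19);v=a-b;y=np.degrees(np.arctan2(v[1],v[0]));c=(a+b)/2;print(c,y,np.linalg.norm(v));go(c[0],c[1],.30,y)
E
```

```text
[(225, [30, 77, 10]), (231, [106, 127, 22]), (237, [16, 133, 125]), (243, [17, 134, 145]), (249, [16, 137, 151]), (255, [16, 133, 151]), (261, [16, 135, 96]), (267, [16, 130, 98]), (273, [9, 178, 66]), (279, [10, 169, 83]), (285, [9, 194, 67]), (291, [17, 133, 157]), (297, [16, 136, 167]), (303, [17, 144, 151]), (309, [16, 137, 110]), (315, [90, 28, 9]), (321, [30, 51, 5]), (327, [70, 109, 7])]
[0.50878409 0.12039419 0.19      ] 94.23863485003133 0.09982080448780595
pos [0.4974 0.0604 0.3187] yaw 93.6 turn tz -0.7 shift after [5.9  1.58 1.87] before [5.92 1.51 1.86] tilt 0.09 q6 0.01
```

>>> {"method": "move_arm", "body": {
  "series": [8.5, 3, 0.7, 1.0, 0, 0, 0, 8.5, 2.9, 0.6, 1.0, 0, 0, 0, 8.5, 0, 0, 1.9, 0, 0, 0, 8.5, 0, 0, 0, 0, 0, 0]
}}

```text
time: 3.2
tool_pos: [0.5056, 0.1179, 0.2778]
tcp_rot: [-2.153, -2.285, 0.007]
wrist_force: [-0.3, 0.2, -0.2]
width: 0.996
grip_force: 0.0
```

```bash
sed -i 's/lo=(0,85,30),hi=(14,255,130)/lo=(0,145,25),hi=(13,255,115)/' bars.py; python3 - <<'E'
from bars import *
C,y=wbar((.509,.120),.19,"pics/w2.png")
go(C[0],C[1],.192,y)
E
```

```text
bar (np.int32(2239), array([266.5, 190.8]), array([266.5, 122. ], dtype=float32), array([266.5, 262. ], dtype=float32), np.float32(17.0)) [0.5096 0.1239 0.19  ] len 0.102 yaw 93.9
pos [0.5063 0.118  0.279 ] yaw 93.4 turn tz -0.5 shift after [0.56 0.37 8.7 ] before [0.58 0.39 8.7 ] tilt 0.17 q6 0.12
```

>>> {"method": "move_arm", "body": {
  "series": [5, 0.5, 0.35, 2.4, 0, 0, -0.5, 4, 0, 0, 4, 0, 0, 0, 4, 0, 0, 4, 0, 0, 0, 4, 0, 0, 0, 0, 0, 0],
  "grip_force": 40
}}

```text
time: 3.75
tool_pos: [0.5078, 0.1233, 0.1734]
tcp_rot: [-2.142, -2.293, 0.009]
wrist_force: [-0.6, -0.2, 0.6]
width: 0.471
grip_force: 0.0
```

>>> {"method": "move_arm", "body": {
  "series": [0.8, 0, 0, 0, 0, 0, 0, 0.8, 0, 0, 0, 0, 0, 0, 0.8, 0, 0, 0, 0, 0, 0, 0.8, 0, 0, 0, 0, 0, 0]
}}

```text
time: 4.25
tool_pos: [0.5115, 0.125, 0.1785]
tcp_rot: [2.142, 2.296, 0.003]
wrist_force: [-2.2, -1.4, 6.3]
width: 0.132
grip_force: 42.8
```

>>> {"method": "move_arm", "body": {
  "series": [0.8, 0, 0, -0.5, 0, 0, 0, 0.8, 0, 0, -1, 0, 0, 0, 0.8, 0, 0, -1.5, 0, 0, 0, 0.8, 0, 0, 0, 0, 0, 0]
}}

```text
time: 4.75
tool_pos: [0.5118, 0.1253, 0.2084]
tcp_rot: [2.142, 2.295, 0.005]
wrist_force: [0.8, 0.7, -2.6]
width: 0.127
grip_force: 41.4
```

>>> {"method": "move_arm", "body": {
  "series": [0.8, 0, 0, -3, 0, 0, 0, 0.8, 0, 0, -4, 0, 0, 0, 0.8, -2, 0, -2, 0, 0, 0, 0.8, -4, 0.4, 0, 0, 0, 0, 0.8, -5, 0.6, 0, 0, 0, 0]
}}

```text
time: 5.38
tool_pos: [0.5282, 0.0155, 0.2968]
tcp_rot: [2.14, 2.299, 0.002]
wrist_force: [0.9, 0.6, -3.0]
width: 0.133
grip_force: 41.4
```

>>> {"method": "move_arm", "body": {
  "series": [0.8, -5, 0.6, 0, 0, 0, 0, 0.8, -5, 0.6, 0, 0, 0, 0, 0.8, -5, 0.6, 0, 0, 0, 0, 0.8, -5, 0.6, 0, 0, 0, 0, 0.8, -3, 0.4, 0, 0, 0, 0]
}}

```text
time: 6.0
tool_pos: [0.5718, -0.2141, 0.2957]
tcp_rot: [-2.145, -2.295, 0.001]
wrist_force: [0.2, 0.1, -3.8]
width: 0.129
grip_force: 41.4
```

>>> {"method": "move_arm", "body": {
  "series": [0.8, -2, 0.4, 0, 0, 0, 0, 0.8, 0, 0, 0, 0, 0, 0, 0.8, 0, 0, 0, 0, 0, 0]
}}

```text
time: 6.38
tool_pos: [0.5771, -0.2301, 0.2961]
tcp_rot: [-2.142, -2.297, -0.001]
wrist_force: [-0.3, 1.1, -2.1]
width: 0.129
grip_force: 41.4
```

```bash
python3 - <<'E'
from h import *
go(.58,-.24,.122,94)
S=cam("scene");im=read_camera("scene");D=cam("side");im2=read_camera("side")
cv2.imwrite("pics/s1.png",np.hstack([cv2.resize(im[150:384,40:400],(400,300)),cv2.resize(im2[90:384,40:400],(400,300))])[:,:,::-1])
E
```

```text
pos [ 0.5771 -0.2301  0.2961] yaw 94.0 turn tz 0.0 shift after [-1.    0.22 17.41] before [-1.02  0.23 17.41] tilt 0.07 q6 -0.49
```

View pics/s1.png

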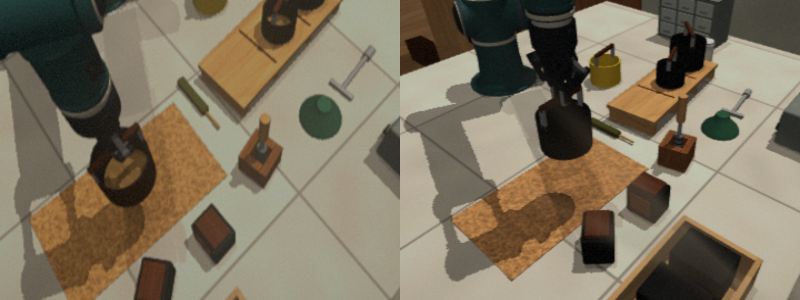

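The case hangs upright over the mat.

>>> {"method": "move_arm", "body": {
  "series": [0.8, -0.5, 0, 4, 0, 0, 0, 0.8, -0.5, 0.2, 5, 0, 0, 0, 0.8, 0, 0, 4, 0, 0, 0, 0.8, 0, 0, 2.5, 0, 0, 0, 0.8, 0, 0, 0.5, 0, 0, 0]
}}

```text
time: 7.1
tool_pos: [0.5783, -0.2393, 0.1339]
tcp_rot: [-2.139, -2.295, 0.002]
wrist_force: [-0.5, 0.2, -3.1]
width: 0.132
grip_force: 41.4
```

>>> {"method": "move_arm", "body": {
  "series": [0.8, 0, 0, 0.3, 0, 0, 0, 0.8, 0, 0, 0.2, 0, 0, 0, 0.8, 0, 0, 0.2, 0, 0, 0]
}}

```text
time: 7.48
tool_pos: [0.5808, -0.2415, 0.1308]
tcp_rot: [2.141, 2.295, 0.001]
wrist_force: [-0.4, 0.6, -3.1]
width: 0.128
grip_force: 41.4
```

>>> {"method": "move_arm", "body": {
  "series": [0.8, 0, 0, 0.2, 0, 0, 0, 0.8, 0, 0, 0.2, 0, 0, 0]
}}

```text
time: 7.72
tool_pos: [0.58, -0.2413, 0.1255]
tcp_rot: [2.143, 2.297, 0.0]
wrist_force: [-0.0, 0.1, -2.6]
width: 0.131
grip_force: 41.4
```

>>> {"method": "move_arm", "body": {
  "series": [0.8, 0, 0, 0.15, 0, 0, 0, 0.8, 0, 0, 0.15, 0, 0, 0, 0.8, 0, 0, 0, 0, 0, 0]
}}

```text
time: 8.1
tool_pos: [0.58, -0.2413, 0.123]
tcp_rot: [2.143, 2.297, -0.0]
wrist_force: [-2.4, -0.0, 2.2]
width: 0.13
grip_force: 42.1
```

>>> {"method": "move_arm", "body": {
  "series": [0.8, 0, 0, 0.15, 0, 0, 0, 0.8, 0, 0, 0, 0, 0, 0]
}}

```text
time: 8.35
tool_pos: [0.5801, -0.2414, 0.1229]
tcp_rot: [2.143, 2.296, -0.0]
wrist_force: [-6.5, 1.6, 8.3]
width: 0.13
grip_force: 43.1
```

>>> {"method": "move_arm", "body": {
  "series": [0.8, 0, 0, 0.15, 0, 0, 0, 0.8, 0, 0, 0, 0, 0, 0]
}}

```text
time: 8.6
tool_pos: [0.5803, -0.2416, 0.123]
tcp_rot: [2.142, 2.296, 0.0]
wrist_force: [-7.2, 1.5, 16.3]
width: 0.13
grip_force: 44.0
```

>>> {"method": "move_arm", "body": {
  "series": [0.8, 0, 0, -0.25, 0, 0, 0, 2.2, 0, 0, 0, 0, 0, 0, 3.5, 0, 0, 0, 0, 0, 0, 3.5, 0, 0, -1, 0, 0, 0, 4, 0, 0, -5, 0, 0, 0]
}}

```text
time: 9.22
tool_pos: [0.5772, -0.2398, 0.1783]
tcp_rot: [-2.137, -2.291, 0.004]
wrist_force: [0.2, -0.2, 0.7]
width: 0.472
grip_force: 0.0
```

>>> {"method": "move_arm", "body": {
  "series": [6, 0, 0, -6, 0, 0, 0, 8.5, 4, -0.5, -6, 0, 0, -9, 8.5, 6, 0, 0, 0, 0, -9, 8.5, 6, 0, 0, 0, 0, 0, 8.5, 6, 0, 0, 0, 0, 0]
}}

```text
time: 9.85
tool_pos: [0.5144, -0.0356, 0.2947]
tcp_rot: [1.757, 2.602, 0.002]
wrist_force: [1.7, 0.8, -0.1]
width: 0.997
grip_force: 0.0
```

```bash
python3 - <<'E'
from h import *
go(.497,.23,.28,111.9)
im=read_camera("scene");cv2.imwrite("pics/s2.png",im[:,:,::-1])
E
```

```text
pos [ 0.5144 -0.0356  0.2947] yaw 111.9 turn tz 0.0 shift after [25.29  8.29  1.47] before [25.29  8.31  1.47] tilt 0.11 q6 -0.5
```

>>> {"method": "move_arm", "body": {
  "series": [8.5, 5, 1.6, 0, 0, 0, 0, 8.5, 5, 1.6, 0, 0, 0, 0, 8.5, 5, 1.7, 0, 0, 0, 0, 8.5, 5, 1.7, 0, 0, 0, 0, 8.5, 5.3, 1.7, 1.4, 0, 0, 0]
}}

```text
time: 10.52
tool_pos: [0.4982, 0.2305, 0.2818]
tcp_rot: [1.756, 2.602, 0.006]
wrist_force: [1.5, 0.4, 0.3]
width: 0.995
grip_force: 0.0
```

>>> {"method": "move_arm", "body": {
  "series": [8.5, 0, 0, 0, 0, 0, 0, 8.5, 0, 0, 0, 0, 0, 0]
}}

```text
time: 10.78
tool_pos: [0.4973, 0.2284, 0.2799]
tcp_rot: [1.756, 2.604, -0.001]
wrist_force: [0.2, 0.1, 0.5]
width: 0.995
grip_force: 0.0
```

```bash
python3 - <<'E'
from bars import *
C,y=wbar((.497,.267),.175,"pics/w3.png")
go(C[0],C[1],.160,y)
E
```

```text
bar (np.int32(2347), array([268., 154.]), array([230.4,  89.7], dtype=float32), array([245.1, 218. ], dtype=float32), np.float32(106.8)) [0.4715 0.2511 0.175 ] len 0.095 yaw 117.6
pos [0.4975 0.2278 0.2801] yaw 112.0 turn tz -5.7 shift after [ 3.27 -1.22 12.01] before [ 3.14 -1.54 12.01] tilt 0.04 q6 0.0
```

View pics/w3.png

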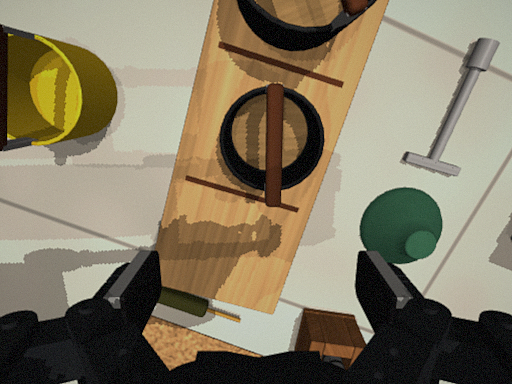

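The small case's bar runs from (275,85) to (273,206). The bay divider merged into the mask, so I'll open it morphologically.

```bash
sed -i 's/def bars(im,lo=(0,90,25),hi=(9,255,150)):/def bars(im,lo=(0,90,25),hi=(9,255,150),k=2):/; s/np.ones((2,2))/np.ones((k,k))/; s/,3),lo,hi)/,3),lo,hi,9)/' bars.py; python3 - <<'E'
from bars import *
C,y=wbar((.497,.267),.175)
go(C[0],C[1],.160,y)
E
```

```text
bar (np.int32(1869), array([273.8, 143.9]), array([275.1,  82.9], dtype=float32), array([272. , 205.1], dtype=float32), np.float32(15.8)) [0.4929 0.2671 0.175 ] len 0.088 yaw 111.3
pos [0.4977 0.2275 0.2803] yaw 111.9 turn tz 0.6 shift after [ 3.87  0.99 12.03] before [ 3.86  1.02 12.02] tilt 0.05 q6 0.0
```

>>> {"method": "move_arm", "body": {
  "series": [6, 3.9, 1.0, 0, 0, 0, 0.6, 4.5, 0, 0, 4, 0, 0, 0, 4, 0, 0, 4, 0, 0, 0, 4, 0, 0, 4, 0, 0, 0, 4, 0, 0, 0, 0, 0, 0]
}}

```text
time: 11.5
tool_pos: [0.4897, 0.2658, 0.1564]
tcp_rot: [-1.772, -2.59, 0.01]
wrist_force: [-0.3, -0.2, -0.5]
width: 0.467
grip_force: 0.0
```

>>> {"method": "move_arm", "body": {
  "series": [0.8, 0, 0, 0, 0, 0, 0, 0.8, 0, 0, 0, 0, 0, 0, 0.8, 0, 0, 0, 0, 0, 0, 0.8, 0, 0, 0, 0, 0, 0]
}}

```text
time: 12.0
tool_pos: [0.4938, 0.2689, 0.1625]
tcp_rot: [1.769, 2.592, 0.006]
wrist_force: [0.8, -2.5, 6.6]
width: 0.131
grip_force: 42.3
```

>>> {"method": "move_arm", "body": {
  "series": [0.8, 0, 0, -0.5, 0, 0, 0, 0.8, 0, 0, -1, 0, 0, 0, 0.8, 0, 0, -3, 0, 0, 0, 0.8, 0, 0, -5, 0, 0, 0, 0.8, 0, 0, -4, 0, 0, 0]
}}

```text
time: 12.62
tool_pos: [0.4917, 0.2686, 0.2966]
tcp_rot: [1.771, 2.595, 0.001]
wrist_force: [1.1, -0.1, -2.6]
width: 0.125
grip_force: 41.0
```

```bash
python3 - <<'E'
from h import *
go(.50,-.13,.3,94)
E
```

```text
pos [0.4917 0.2686 0.2966] yaw 111.4 turn tz 17.4 shift after [-39.82  -1.95  -0.34] before [-37.42 -13.76  -0.36] tilt 0.03 q6 0.08
```

>>> {"method": "move_arm", "body": {
  "series": [0.8, 0, 0, 0, 0, 0, 8.7, 0.8, 0, 0, 0, 0, 0, 8.7, 0.8, -3, 0, 0, 0, 0, 0, 0.8, -5, -0.3, 0, 0, 0, 0, 0.8, -5, -0.3, 0, 0, 0, 0]
}}

```text
time: 13.25
tool_pos: [0.4943, 0.1374, 0.2946]
tcp_rot: [-2.141, -2.298, 0.001]
wrist_force: [1.6, -0.1, -3.1]
width: 0.131
grip_force: 41.0
```

>>> {"method": "move_arm", "body": {
  "series": [0.8, -5, -0.3, 0, 0, 0, 0, 0.8, -5, -0.3, 0, 0, 0, 0, 0.8, -5, -0.3, 0, 0, 0, 0, 0.8, -5, -0.3, 0, 0, 0, 0, 0.8, -4, -0.1, 0, 0, 0, 0]
}}

```text
time: 13.88
tool_pos: [0.4979, -0.1037, 0.2948]
tcp_rot: [-2.144, -2.296, 0.0]
wrist_force: [0.6, 0.3, -3.7]
width: 0.132
grip_force: 41.0
```

>>> {"method": "move_arm", "body": {
  "series": [0.8, -2.5, 0, 0, 0, 0, 0, 0.8, 0, 0, 3, 0, 0, 0, 0.8, 0, 0, 4, 0, 0, 0, 0.8, 0, 0, 0, 0, 0, 0, 0.8, 0, 0, 0, 0, 0, 0]
}}

```text
time: 14.5
tool_pos: [0.5008, -0.1269, 0.2259]
tcp_rot: [2.142, 2.297, 0.001]
wrist_force: [0.9, 0.1, -3.0]
width: 0.134
grip_force: 41.0
```

```bash
python3 - <<'E'
from h import *
go(.50,-.13,.1065,94)
E
```

```text
pos [ 0.5008 -0.1269  0.2259] yaw 94.0 turn tz -0.0 shift after [-0.3  -0.1  11.94] before [-0.3  -0.11 11.94] tilt 0.06 q6 -0.37
```

>>> {"method": "move_arm", "body": {
  "series": [0.8, -0.3, 0, 4, 0, 0, 0, 0.8, 0, 0, 4, 0, 0, 0, 0.8, 0, 0, 2.5, 0, 0, 0, 0.8, 0, 0, 0.6, 0, 0, 0, 0.8, 0, 0, 0, 0, 0, 0]
}}

```text
time: 15.12
tool_pos: [0.5019, -0.1302, 0.1154]
tcp_rot: [2.141, 2.296, 0.002]
wrist_force: [-0.6, -0.3, -2.8]
width: 0.13
grip_force: 41.0
```

>>> {"method": "move_arm", "body": {
  "series": [0.8, 0, 0, 0.3, 0, 0, 0, 0.8, 0, 0, 0.2, 0, 0, 0, 0.8, 0, 0, 0.2, 0, 0, 0, 0.8, 0, 0, 0, 0, 0, 0]
}}

```text
time: 15.62
tool_pos: [0.5003, -0.1299, 0.1066]
tcp_rot: [-2.143, -2.297, 0.0]
wrist_force: [-0.8, -0.9, -2.4]
width: 0.129
grip_force: 41.0
```

>>> {"method": "move_arm", "body": {
  "series": [0.8, 0, 0, 0.2, 0, 0, 0, 0.8, 0, 0, 0, 0, 0, 0, 0.8, 0, 0, 0, 0, 0, 0]
}}

```text
time: 16.0
tool_pos: [0.5007, -0.13, 0.1067]
tcp_rot: [2.143, 2.297, 0.0]
wrist_force: [-4.8, 1.5, 9.4]
width: 0.132
grip_force: 42.7
```

Standing. Release and go to the big case.

>>> {"method": "move_arm", "body": {
  "series": [0.8, 0, 0, -0.2, 0, 0, 0, 2.2, 0, 0, 0, 0, 0, 0, 3.5, 0, 0, 0, 0, 0, 0, 3.5, 0, 0, -1, 0, 0, 0, 4, 0, 0, -5, 0, 0, 0]
}}

```text
time: 16.62
tool_pos: [0.4976, -0.1291, 0.1642]
tcp_rot: [-2.138, -2.292, 0.005]
wrist_force: [1.0, 1.0, -0.1]
width: 0.468
grip_force: 0.0
```

>>> {"method": "move_arm", "body": {
  "series": [6, 0, 0, -6, 0, 0, -10, 8.5, 0, 0, -6, 0, 0, -10, 8.5, 0, 0, -4, 0, 0, -10, 8.5, 0, 0, 0, 0, 0, -10, 8.5, 0, 0, 0, 0, 0, 0]
}}

```text
time: 17.25
tool_pos: [0.5007, -0.13, 0.328]
tcp_rot: [1.23, 2.889, 0.0]
wrist_force: [0.8, -0.0, -0.9]
width: 0.993
grip_force: 0.0
```

```bash
python3 - <<'E'
from h import *
go(.49,.38,.32,134)
E
```

```text
pos [ 0.5007 -0.13    0.328 ] yaw 133.9 turn tz -0.1 shift after [37.43 34.66  0.8 ] before [37.51 34.57  0.77] tilt 0.11 q6 -1.07
```

>>> {"method": "move_arm", "body": {
  "series": [8.5, 3.8, 3.5, 0, 0, 0, 0, 8.5, 3.8, 3.5, 0, 0, 0, 0, 8.5, 3.8, 3.5, 0, 0, 0, 0, 8.5, 3.8, 3.5, 0, 0, 0, 0, 8.5, 3.8, 3.5, 0, 0, 0, 0]
}}

```text
time: 17.88
tool_pos: [0.4937, 0.1298, 0.3258]
tcp_rot: [-1.234, -2.888, 0.001]
wrist_force: [0.6, -0.6, 0.3]
width: 0.997
grip_force: 0.0
```

>>> {"method": "move_arm", "body": {
  "series": [8.5, 3.8, 3.5, 0, 0, 0, 0, 8.5, 3.8, 3.5, 0, 0, 0, 0, 8.5, 3.8, 3.5, 0, 0, 0, 0, 8.5, 3.8, 3.5, 0, 0, 0, 0, 8.5, 1.5, 1.5, 0, 0, 0, 0]
}}

```text
time: 18.5
tool_pos: [0.4891, 0.3583, 0.3253]
tcp_rot: [-1.228, -2.89, 0.003]
wrist_force: [-0.3, 0.1, 0.2]
width: 0.994
grip_force: 0.0
```

>>> {"method": "move_arm", "body": {
  "series": [8.5, 0, 0, 0, 0, 0, 0, 8.5, 0, 0, 0, 0, 0, 0]
}}

```text
time: 18.75
tool_pos: [0.4901, 0.3549, 0.3262]
tcp_rot: [-1.231, -2.89, 0.002]
wrist_force: [-0.2, -0.3, -0.5]
width: 0.995
grip_force: 0.0
```

```bash
python3 - <<'E'
from bars import *
C,y=wbar((.472,.403),.205,"pics/w4.png")
go(C[0],C[1],.190,y)
E
```

```text
bar (np.int32(2294), array([279.3, 117.8]), array([281.2,  40.9], dtype=float32), array([277.4, 197.1], dtype=float32), np.float32(15.6)) [0.4641 0.4043 0.205 ] len 0.116 yaw 133.5
pos [0.4903 0.3547 0.3265] yaw 133.9 turn tz 0.3 shift after [ 5.4   1.53 13.65] before [ 5.4   1.57 13.64] tilt 0.06 q6 -0.18
```

>>> {"method": "move_arm", "body": {
  "series": [6, 5.4, 1.5, 1.4, 0, 0, 0.3, 4.5, 0, 0, 4, 0, 0, 0, 4, 0, 0, 4, 0, 0, 0, 4, 0, 0, 4.1, 0, 0, 0, 4, 0, 0, 0, 0, 0, 0]
}}

```text
time: 19.42
tool_pos: [0.4614, 0.4021, 0.1877]
tcp_rot: [-1.237, -2.884, 0.012]
wrist_force: [0.0, -0.3, 0.5]
width: 0.469
grip_force: 0.0
```

>>> {"method": "move_arm", "body": {
  "series": [0.8, 0, 0, 0, 0, 0, 0, 0.8, 0, 0, 0, 0, 0, 0, 0.8, 0, 0, 0, 0, 0, 0, 0.8, 0, 0, 0, 0, 0, 0]
}}

```text
time: 19.92
tool_pos: [0.4646, 0.4058, 0.1943]
tcp_rot: [1.235, 2.886, 0.004]
wrist_force: [0.0, -2.8, 6.3]
width: 0.131
grip_force: 43.3
```

>>> {"method": "move_arm", "body": {
  "series": [0.8, 0, 0, -0.5, 0, 0, 0, 0.8, 0, 0, -1, 0, 0, 0, 0.8, 0, 0, -3, 0, 0, 0, 0.8, 0, 0, -5, 0, 0, 0, 0.8, 0, 0, -3, 0, 0, 0]
}}

```text
time: 20.55
tool_pos: [0.4639, 0.4061, 0.3195]
tcp_rot: [1.235, 2.887, 0.004]
wrist_force: [0.1, 0.0, -4.7]
width: 0.128
grip_force: 41.8
```

```bash
python3 - <<'E'
from h import *
go(.49,.1,.32,94)
go(.50,-.375,.32,94)
E
```

```text
pos [0.4639 0.4061 0.3195] yaw 133.7 turn tz 39.7 shift after [-30.71   0.47  -0.05] before [-23.94 -19.25  -0.11] tilt 0.17 q6 -0.08
pos [0.4639 0.4061 0.3195] yaw 133.7 turn tz 39.7 shift after [-7.817e+01 -1.840e+00 -5.000e-02] before [-58.98 -51.33  -0.2 ] tilt 0.17 q6 -0.08
```

>>> {"method": "move_arm", "body": {
  "series": [0.8, 0, 0, 0, 0, 0, 8, 0.8, 0, 0, 0, 0, 0, 8, 0.8, 0, 0, 0, 0, 0, 8, 0.8, 0, 0, 0, 0, 0, 8, 0.8, 0, 0, 0, 0, 0, 7.7]
}}

```text
time: 21.18
tool_pos: [0.463, 0.4054, 0.3163]
tcp_rot: [-2.148, -2.292, 0.002]
wrist_force: [-0.0, 0.1, -4.1]
width: 0.126
grip_force: 41.8
```

>>> {"method": "move_arm", "body": {
  "series": [0.8, -3, 0, 0, 0, 0, 0, 0.8, -5, -0.1, 0, 0, 0, 0, 0.8, -5, -0.1, 0, 0, 0, 0, 0.8, -5, -0.1, 0, 0, 0, 0, 0.8, -5, -0.1, 0, 0, 0, 0]
}}

```text
time: 21.8
tool_pos: [0.4749, 0.1742, 0.3166]
tcp_rot: [-2.142, -2.298, 0.0]
wrist_force: [1.4, -0.2, -3.9]
width: 0.13
grip_force: 41.8
```

>>> {"method": "move_arm", "body": {
  "series": [0.8, -5, -0.1, 0, 0, 0, 0, 0.8, -5, -0.1, 0, 0, 0, 0, 0.8, -5, -0.1, 0, 0, 0, 0, 0.8, -5, -0.1, 0, 0, 0, 0, 0.8, -5, -0.1, 0, 0, 0, 0]
}}

```text
time: 22.42
tool_pos: [0.4873, -0.0754, 0.3167]
tcp_rot: [-2.143, -2.297, -0.001]
wrist_force: [1.1, 0.3, -3.9]
width: 0.129
grip_force: 41.8
```

>>> {"method": "move_arm", "body": {
  "series": [0.8, -5, -0.2, 0, 0, 0, 0, 0.8, -5, -0.2, 0, 0, 0, 0, 0.8, -5, -0.2, 0, 0, 0, 0, 0.8, -5, -0.2, 0, 0, 0, 0, 0.8, -4, -0.2, 0, 0, 0, 0]
}}

```text
time: 23.05
tool_pos: [0.4939, -0.3159, 0.3164]
tcp_rot: [-2.144, -2.296, -0.0]
wrist_force: [0.7, 0.3, -4.3]
width: 0.129
grip_force: 41.8
```

```bash
python3 - <<'E'
from h import *
go(.50,-.375,.138,94)
im=read_camera("scene");im2=read_camera("side")
cv2.imwrite("pics/s3.png",np.hstack([cv2.resize(im[150:384,40:400],(400,300)),cv2.resize(im2[90:384,40:400],(400,300))])[:,:,::-1])
E
```

```text
pos [ 0.4939 -0.3159  0.3164] yaw 93.9 turn tz -0.1 shift after [-5.94  0.2  17.84] before [-5.95  0.21 17.84] tilt 0.04 q6 -0.68
```

View pics/s3.png

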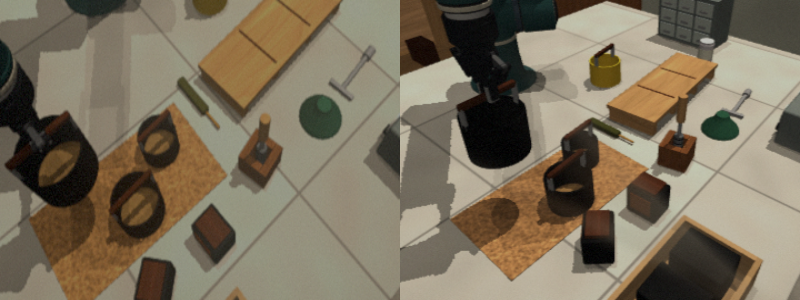

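Middle and small stand on the mat as placed, and the big one hangs over it.

>>> {"method": "move_arm", "body": {
  "series": [0.8, -3, 0.1, 0, 0, 0, 0, 0.8, -2.9, 0.1, 2, 0, 0, 0, 0.8, 0, 0, 5, 0, 0, 0, 0.8, 0, 0, 5, 0, 0, 0, 0.8, 0, 0, 3, 0, 0, 0]
}}

```text
time: 23.78
tool_pos: [0.4987, -0.3709, 0.1628]
tcp_rot: [-2.139, -2.293, 0.0]
wrist_force: [0.2, -0.3, -4.6]
width: 0.128
grip_force: 41.6
```

>>> {"method": "move_arm", "body": {
  "series": [0.8, 0, 0, 1.6, 0, 0, 0, 0.8, 0, 0, 0.4, 0, 0, 0, 0.8, 0, 0, 0, 0, 0, 0, 0.8, 0, 0, 0, 0, 0, 0]
}}

```text
time: 24.28
tool_pos: [0.5015, -0.3737, 0.1488]
tcp_rot: [2.141, 2.295, 0.0]
wrist_force: [0.2, -1.0, -4.3]
width: 0.128
grip_force: 41.7
```

```bash
python3 - <<'E'
from h import *
go(.50,-.375,.138,94)
E
```

```text
pos [ 0.5015 -0.3737  0.1488] yaw 94.0 turn tz -0.0 shift after [-0.12 -0.16  1.08] before [-0.12 -0.16  1.07] tilt 0.2 q6 -0.75
```

>>> {"method": "move_arm", "body": {
  "series": [0.8, 0, 0, 0.5, 0, 0, 0, 0.8, 0, 0, 0.3, 0, 0, 0, 0.8, 0, 0, 0, 0, 0, 0, 0.8, 0, 0, 0, 0, 0, 0]
}}

```text
time: 24.78
tool_pos: [0.5005, -0.3731, 0.139]
tcp_rot: [2.143, 2.297, -0.0]
wrist_force: [-0.6, -1.1, -1.8]
width: 0.132
grip_force: 42.0
```

>>> {"method": "move_arm", "body": {
  "series": [0.8, 0, 0, 0.2, 0, 0, 0, 0.8, 0, 0, 0.1, 0, 0, 0, 0.8, 0, 0, 0, 0, 0, 0]
}}

```text
time: 25.15
tool_pos: [0.5007, -0.3743, 0.1386]
tcp_rot: [2.141, 2.295, -0.002]
wrist_force: [-4.7, -0.2, 9.5]
width: 0.131
grip_force: 43.5
```

>>> {"method": "move_arm", "body": {
  "series": [0.8, 0, 0, 0.15, 0, 0, 0, 0.8, 0, 0, 0, 0, 0, 0]
}}

```text
time: 25.4
tool_pos: [0.5006, -0.3745, 0.1385]
tcp_rot: [2.141, 2.295, -0.002]
wrist_force: [-7.7, 0.9, 15.0]
width: 0.129
grip_force: 44.4
```

Release, rise, and head back towards the brush so I can look at everything.

>>> {"method": "move_arm", "body": {
  "series": [0.8, 0, 0, -0.25, 0, 0, 0, 2.2, 0, 0, 0, 0, 0, 0, 3.5, 0, 0, 0, 0, 0, 0, 3.5, 0, 0, -1, 0, 0, 0, 4, 0, 0, -5, 0, 0, 0]
}}

```text
time: 26.02
tool_pos: [0.498, -0.3709, 0.193]
tcp_rot: [-2.137, -2.291, 0.001]
wrist_force: [0.3, -0.7, -0.0]
width: 0.467
grip_force: 0.0
```

>>> {"method": "move_arm", "body": {
  "series": [6, 0, 0, -6, 0, 0, 0, 8.5, 0, 0, -6, 0, 0, 0, 8.5, 3, 1.5, -6, 0, 0, 0, 8.5, 5, 3, 0, 0, 0, 0, 8.5, 5, 3, 0, 0, 0, 0]
}}

```text
time: 26.65
tool_pos: [0.566, -0.24, 0.3736]
tcp_rot: [2.142, 2.293, 0.002]
wrist_force: [-0.6, -0.6, 0.3]
width: 0.997
grip_force: 0.0
```

>>> {"method": "move_arm", "body": {
  "series": [8.5, 5, 3, 0, 0, 0, 0, 8.5, 5, 3, 0, 0, 0, 0, 8.5, 2.5, 1.5, 0, 0, 0, 0, 8.5, 0, 0, 0, 0, 0, 0]
}}

```text
time: 27.15
tool_pos: [0.632, -0.1085, 0.3714]
tcp_rot: [-2.139, -2.301, -0.001]
wrist_force: [-0.5, -0.3, -0.7]
width: 0.993
grip_force: 0.0
```

```bash
python3 - <<'E'
from bars import *
go(.68,.02,.32,94)
W=cam("wrist");im=read_camera("wrist");cv2.imwrite("pics/w5.png",im[:,:,::-1])
np.savez("w5.npz",K=W[0],R=W[1],t=W[2])
im=read_camera("scene");cv2.imwrite("pics/s4.png",im[:,:,::-1])
im=read_camera("side");cv2.imwrite("pics/d4.png",im[:,:,::-1])
E
```

```text
pos [ 0.632  -0.1085  0.3714] yaw 94.2 turn tz 0.2 shift after [12.49  5.69  5.14] before [12.47  5.73  5.14] tilt 0.02 q6 -0.28
```

View pics/w5.png

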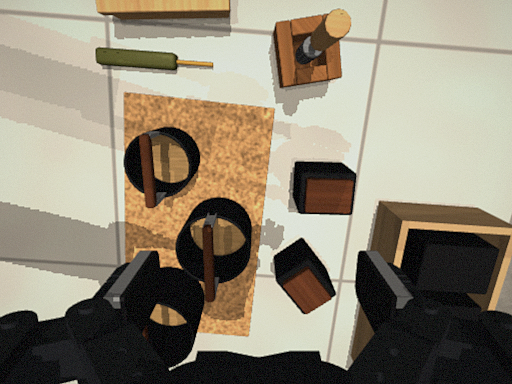

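The wrist view shows small at (162,160), middle at (213,240) and big at (165,310), all upright on the mat. The brush's handle top is at about (338,20), with the handle foot at (317,43).

```bash
python3 - <<'E'
from bars import *
f=np.load("w5.npz");W=(f["K"],f["R"],f["t"]);S=cam("scene");D=cam("side")
print("top w",ray(W,(339,19),.216),"hfoot",ray(W,(316,44),.138))
# handle mask in scene & side: light wood
for n,C,b in(("s4",S,(262,228,292,268)),("d4",D,(280,175,305,216))):
    im=cv2.imread(f"pics/{n}.png");h=cv2.cvtColor(im,cv2.COLOR_BGR2HSV)
    m=np.zeros(h.shape[:2],np.uint8);x0,y0,x1,y1=b;m[y0:y1,x0:x1]=cv2.inRange(h,(8,90,90),(22,255,255))[y0:y1,x0:x1]
    k,l,s,c=cv2.connectedComponentsWithStats(m);i=1+np.argmax(s[1:,4]);print(n,s[i],c[i],cv2.minAreaRect(np.argwhere(l==i)[:,::-1].astype(np.float32)))
print("holder top centre px scene guess",ray(S,(275,270),.07),"wrist",ray(W,(308,48),.07))
E
```

```text
top w [0.68480455 0.02751966 0.216     ] hfoot [0.68059689 0.02003043 0.138     ]
s4 [262 250  11  18 110] [267.20909091 259.2       ] ((267.421630859375, 259.1702880859375), (6.616931438446045, 19.04205894470215), 36.02737045288086)
d4 [280 175  24  24 315] [288.24126984 182.73015873] ((291.5, 186.5), (23.0, 23.0), 90.0)
holder top centre px scene guess [0.69002226 0.01923063 0.07      ] wrist [0.68164543 0.02524019 0.07      ]
```

>>> {"method": "move_arm", "body": {
  "series": [8.5, 3, 1.3, 0, 0, 0, 0, 8.5, 3, 1.3, 0, 0, 0, 0, 8.5, 3, 1.3, 0, 0, 0, 0, 8.5, 2, 1.3, 3, 0, 0, 0, 8.5, 0, 0.4, 2, 0, 0, 0]
}}

```text
time: 27.92
tool_pos: [0.6792, 0.0024, 0.3199]
tcp_rot: [-2.142, -2.297, 0.001]
wrist_force: [-0.4, -0.8, -0.8]
width: 0.989
grip_force: 0.0
```

>>> {"method": "move_arm", "body": {
  "series": [8.5, 0, 0, 0, 0, 0, 0, 8.5, 0, 0, 0, 0, 0, 0]
}}

```text
time: 28.18
tool_pos: [0.6794, 0.0011, 0.322]
tcp_rot: [2.145, 2.295, 0.0]
wrist_force: [-0.5, 0.5, 0.4]
width: 0.99
grip_force: 0.0
```

```bash
python3 - <<'E'
from bars import *
go(.683,.025,.177,94)
W=cam("wrist");im=read_camera("wrist");cv2.imwrite("pics/w6.png",im[:,:,::-1])
np.savez("w6.npz",K=W[0],R=W[1],t=W[2])
E
```

```text
pos [0.6794 0.0011 0.322 ] yaw 93.9 turn tz -0.1 shift after [ 2.36  0.53 14.5 ] before [ 2.37  0.52 14.5 ] tilt 0.04 q6 -0.1
```

View pics/w6.png

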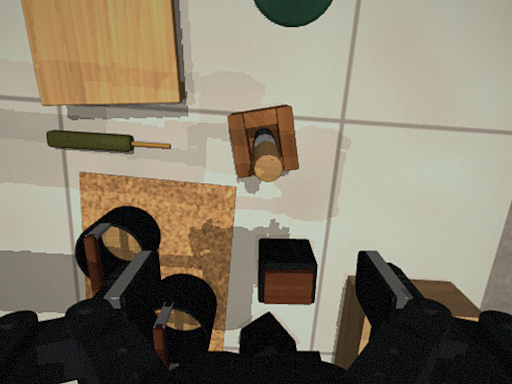

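The brush top is at (267,168); the holder's top corners are (229,115), (291,106), (298,168) and (237,177).

```bash
python3 - <<'E'
from bars import *
f=np.load("w6.npz");W=(f["K"],f["R"],f["t"])
print("top",ray(W,(267,168),.217)); print("hfoot",ray(W,(264,145),.138))
c=[ray(W,p,.07)[:2] for p in((229,115),(291,106),(298,168),(237,177))];print(np.round(c,4),np.mean(c,0))
E
```

```text
top [0.68328402 0.02394924 0.217     ]
hfoot [0.68203781 0.02983347 0.138     ]
[[ 0.6418  0.0517]
 [ 0.711   0.0663]
 [ 0.7261 -0.0039]
 [ 0.6546 -0.0198]] [0.68339297 0.02358175]
```

>>> {"method": "move_arm", "body": {
  "series": [7, 2.3, 0.5, 0, 0, 0, 0, 6, 0, 0, 5, 0, 0, 0, 5, 0, 0, 5, 0, 0, 0, 5, 0, 0, 4.5, 0, 0, 0, 5, 0, 0, 0, 0, 0, 0],
  "grip_force": 50
}}

```text
time: 28.85
tool_pos: [0.6797, 0.0271, 0.1718]
tcp_rot: [-2.138, -2.293, 0.009]
wrist_force: [0.0, -0.2, 0.7]
width: 0.585
grip_force: 0.0
```

>>> {"method": "move_arm", "body": {
  "series": [1.5, 0, 0, 0, 0, 0, 0, 1.5, 0, 0, 0, 0, 0, 0, 1.5, 0, 0, 0, 0, 0, 0, 1.5, 0, 0, 0, 0, 0, 0]
}}

```text
time: 29.35
tool_pos: [0.685, 0.026, 0.1801]
tcp_rot: [2.14, 2.294, 0.007]
wrist_force: [-0.2, 0.3, 7.0]
width: 0.241
grip_force: 49.4
```

>>> {"method": "move_arm", "body": {
  "series": [1.5, 0, 0, -1, 0, 0, 0, 1.5, 0, 0, -3, 0, 0, 0, 1.5, 0, 0, -5, 0, 0, 0, 1.5, 0, 0, -5, 0, 0, 0, 1.5, 0, 0, -3, 0, 0, 0]
}}

```text
time: 29.98
tool_pos: [0.6835, 0.0259, 0.3507]
tcp_rot: [2.141, 2.294, 0.005]
wrist_force: [-0.6, 0.5, -0.8]
width: 0.244
grip_force: 49.0
```

>>> {"method": "move_arm", "body": {
  "series": [1.5, 0, 0, 0, 0, 0, 0, 1.5, 0, 0, 0, 0, 0, 0]
}}

```text
time: 30.22
tool_pos: [0.6821, 0.0259, 0.3445]
tcp_rot: [-2.142, -2.296, 0.003]
wrist_force: [0.5, -1.0, -1.5]
width: 0.24
grip_force: 49.1
```

```bash
python3 - <<'E'
from bars import *
go(.5,-.2,.35,94)
im=read_camera("scene");cv2.imwrite("pics/s5.png",im[:,:,::-1])
im2=read_camera("side");cv2.imwrite("pics/d5.png",im2[:,:,::-1])
cv2.imwrite("pics/sd5.png",np.hstack([cv2.resize(im[120:384,40:340],(400,352)),cv2.resize(im2[90:354,60:360],(400,352))])[:,:,::-1])
E
```

```text
pos [0.6821 0.0259 0.3445] yaw 94.0 turn tz -0.0 shift after [-21.26 -19.74  -0.55] before [-21.28 -19.73  -0.51] tilt 0.14 q6 -0.07
```

View pics/sd5.png

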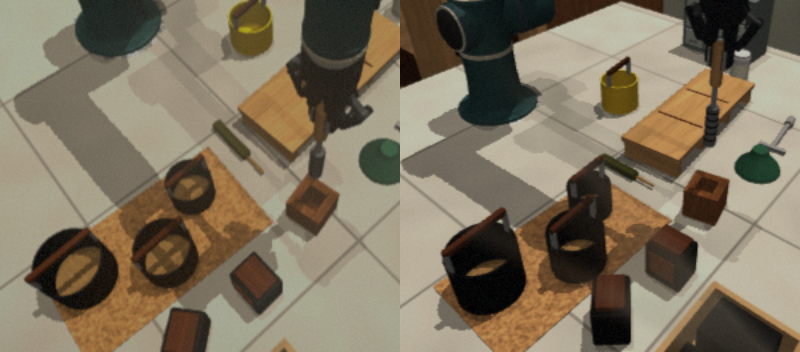

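The brush hangs head-down in the gripper and the holder is empty. The three cases stand on the mat, and the big one looks nearer the mat's near edge. Measuring the cases and the tip.

```bash
cat > cases.py <<'E'
from bars import *
def cases(im,near={"big":(.50,-.375,.138),"mid":(.58,-.24,.123),"sm":(.50,-.13,.108)}):
    S=cam("scene"); out={}
    bs=bars(cv2.medianBlur(im.copy(),3),(0,85,38),(14,255,125))
    for n,(x,y,h) in near.items():
        z=.004+h+.002; best=None
        for b in bs:
            A=ray(S,b[2],z);B=ray(S,b[3],z);L=np.linalg.norm(A-B); C=(A+B)/2; v=A-B
            if v[1]<0: v=-v
            d=np.hypot(C[0]-x,C[1]-y)
            if .06<L<.15 and b[4]<14 and d<.1 and (best is None or d<best[0]): best=(d,C.round(3),L.round(3),np.degrees(np.arctan2(v[1],v[0])).round(1),b[2],b[3])
        out[n]=best; print(n,best)
    return out
E
python3 - <<'E'
from cases import *
for n in("s4","s5"): print(n);cases(cv2.imread(f"pics/{n}.png")[:,:,::-1])
S=cam("scene");D=cam("side")
print("tip",tri(S,(277,249),D,(292.5,197)), "top",tri(S,(281,199),D,(297.5,120)))
E
```

```text
s4
big (np.float64(0.004309822759228614), array([ 0.504, -0.377,  0.144]), np.float64(0.114), np.float64(93.4), array([106.5, 293.3], dtype=float32), array([ 60.1, 331.1], dtype=float32))
mid (np.float64(0.0031840027582432893), array([ 0.583, -0.242,  0.129]), np.float64(0.101), np.float64(93.1), array([176.1, 284.2], dtype=float32), array([139.7, 315.8], dtype=float32))
sm (np.float64(0.006326048442663143), array([ 0.506, -0.133,  0.114]), np.float64(0.091), np.float64(92.0), array([193.6, 237.5], dtype=float32), array([164. , 261.1], dtype=float32))
s5
big (np.float64(0.0038865121459612036), array([ 0.504, -0.376,  0.144]), np.float64(0.116), np.float64(94.0), array([106.9, 292.6], dtype=float32), array([ 60.2, 331.3], dtype=float32))
mid (np.float64(0.005571331094938071), array([ 0.585, -0.242,  0.129]), np.float64(0.101), np.float64(95.0), array([176.5, 284.5], dtype=float32), array([141. , 317.2], dtype=float32))
sm (np.float64(0.0065998955264513), array([ 0.506, -0.133,  0.114]), np.float64(0.087), np.float64(90.0), array([193.4, 238.5], dtype=float32), array([164.4, 260.2], dtype=float32))
tip [0.68344315 0.02490871 0.17416884] top [0.67989274 0.02076221 0.38700095]
```

>>> {"method": "move_arm", "body": {
  "series": [1.5, -3, -1.4, -1, 0, 0, 0, 1.5, -5, -2.3, -1, 0, 0, 0, 1.5, -5, -2.3, 0, 0, 0, 0, 1.5, -5, -2.3, 0, 0, 0, 0, 1.5, -5, -2.3, 0, 0, 0, 0]
}}

```text
time: 30.95
tool_pos: [0.5915, -0.212, 0.3638]
tcp_rot: [-2.141, -2.295, 0.002]
wrist_force: [0.1, -0.6, -0.3]
width: 0.245
grip_force: 49.1
```

>>> {"method": "move_arm", "body": {
  "series": [1.5, -5, -2.3, 0, 0, 0, 0, 1.5, -5, -2.3, 0, 0, 0, 0, 1.5, -3.5, -1.6, 0, 0, 0, 0, 1.5, -2, -1, 0, 0, 0, 0, 1.5, 0, 0, 0, 0, 0, 0]
}}

```text
time: 31.58
tool_pos: [0.5312, -0.3711, 0.3646]
tcp_rot: [-2.144, -2.293, -0.0]
wrist_force: [1.3, 0.4, -1.3]
width: 0.245
grip_force: 49.1
```

```bash
python3 - <<'E'
from cases import *
go(.5305,-.3725,.192,94)
cases(read_camera("scene"))
E
```

```text
pos [ 0.5312 -0.3711  0.3646] yaw 93.9 turn tz -0.1 shift after [-0.14 -0.08 17.26] before [-0.17 -0.04 17.26] tilt 0.15 q6 -0.72
big None
mid (np.float64(0.0029416469966181647), array([ 0.582, -0.242,  0.129]), np.float64(0.105), np.float64(93.3), array([176.4, 283.4], dtype=float32), array([138.6, 316.4], dtype=float32))
sm (np.float64(0.006036453533233164), array([ 0.505, -0.134,  0.114]), np.float64(0.09), np.float64(95.0), array([192.2, 237.1], dtype=float32), array([164.4, 261.5], dtype=float32))
```

```bash
python3 - <<'E'
from bars import *
C,y=wbar((.50,-.375),.149,"pics/w7.png")
E
```

```text
bar (np.int32(1076), array([228.7, 168. ]), array([227.8, 116.9], dtype=float32), array([229.8, 220.1], dtype=float32), np.float32(10.8)) [ 0.4992 -0.3755  0.149 ] len 0.113 yaw 93.7
```

View pics/w7.png

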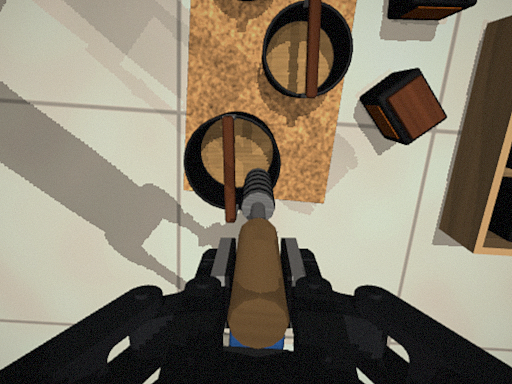

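The big case is as placed: bar at (229,117)–(230,220). The brush head is at (258,185), over the open half. Now brushing.

>>> {"method": "move_arm", "body": {
  "series": [1.5, -0.1, -0.1, 4, 0, 0, 0, 1.5, 0, 0, 4, 0, 0, 0, 1.5, 0, 0, 4, 0, 0, 0, 1.5, 0, 0, 3, 0, 0, 0, 1.5, 0, 0, 0, 0, 0, 0]
}}

```text
time: 32.3
tool_pos: [0.5299, -0.3684, 0.2127]
tcp_rot: [-2.136, -2.294, 0.0]
wrist_force: [-0.3, -0.5, -0.6]
width: 0.245
grip_force: 49.1
```

>>> {"method": "move_arm", "body": {
  "series": [1.5, 0, 0, 1.5, 0, 0, 0, 1.5, 0, 0, 0.5, 0, 0, 0, 1.5, 0, 0, 0, 0, 0, 0, 1.5, 0, 0, 0, 0, 0, 0]
}}

```text
time: 32.8
tool_pos: [0.5313, -0.3719, 0.1971]
tcp_rot: [2.143, 2.296, 0.0]
wrist_force: [-0.4, -0.8, -0.3]
width: 0.246
grip_force: 49.1
```

>>> {"method": "move_arm", "body": {
  "series": [1.5, 0, 0, 0.6, 0, 0, 0, 1.5, 0, 0, 0, 0, 0, 0, 1.5, 0, 0, 0, 0, 0, 0]
}}

```text
time: 33.17
tool_pos: [0.5309, -0.3715, 0.1901]
tcp_rot: [-2.143, -2.297, 0.0]
wrist_force: [0.4, 0.4, -0.9]
width: 0.241
grip_force: 49.1
```

>>> {"method": "move_arm", "body": {
  "series": [1.5, 0, 0, -4, 0, 0, 0, 1.5, 0, 0, -5, 0, 0, 0, 1.5, 0, 0, 0, 0, 0, 0, 1.5, 0, 0, 0, 0, 0, 0]
}}

```text
time: 33.67
tool_pos: [0.5309, -0.3715, 0.2802]
tcp_rot: [2.143, 2.297, 0.0]
wrist_force: [0.3, -1.0, -0.7]
width: 0.244
grip_force: 49.3
```

>>> {"method": "move_arm", "body": {
  "series": [1.5, 0, 0, 4, 0, 0, 0, 1.5, 0, 0, 4, 0, 0, 0, 1.5, 0, 0, 1, 0, 0, 0, 1.5, 0, 0, 0, 0, 0, 0, 1.5, 0, 0, 0, 0, 0, 0]
}}

```text
time: 34.3
tool_pos: [0.5319, -0.3722, 0.192]
tcp_rot: [2.141, 2.295, 0.0]
wrist_force: [0.5, 0.8, -0.2]
width: 0.246
grip_force: 49.1
```

>>> {"method": "move_arm", "body": {
  "series": [1.5, 0, 0, -5, 0, 0, 0, 1.5, 0, 0, -5, 0, 0, 0, 1.5, 0, 0, -5, 0, 0, 0, 1.5, 0, 0, -1.8, 0, 0, 0, 1.5, 0, 0, 0, 0, 0, 0]
}}

```text
time: 34.92
tool_pos: [0.5317, -0.372, 0.3608]
tcp_rot: [2.14, 2.294, 0.001]
wrist_force: [-0.4, -1.0, -1.3]
width: 0.249
grip_force: 49.3
```

```bash
python3 - <<'E'
from cases import *
go(.606,-.238,.36,94)
cases(read_camera("scene"))
E
```

```text
pos [ 0.5317 -0.372   0.3608] yaw 94.0 turn tz -0.0 shift after [12.85  8.35  0.08] before [12.86  8.34  0.07] tilt 0.28 q6 -0.72
big None
mid (np.float64(0.002854442640275204), array([ 0.582, -0.242,  0.129]), np.float64(0.104), np.float64(95.1), array([176.1, 283.1], dtype=float32), array([139.7, 316.7], dtype=float32))
sm (np.float64(0.006578690254478811), array([ 0.506, -0.133,  0.114]), np.float64(0.087), np.float64(89.1), array([193.5, 238.7], dtype=float32), array([164.2, 260. ], dtype=float32))
```

>>> {"method": "move_arm", "body": {
  "series": [1.5, 4, 2.6, 0, 0, 0, 0, 1.5, 4.5, 3, 0, 0, 0, 0, 1.5, 4.3, 2.7, 0, 0, 0, 0, 1.5, 0, 0, 0, 0, 0, 0, 1.5, 0, 0, 0, 0, 0, 0]
}}

```text
time: 35.6
tool_pos: [0.604, -0.2378, 0.3553]
tcp_rot: [-2.14, -2.295, 0.003]
wrist_force: [-0.4, -0.0, -0.7]
width: 0.246
grip_force: 49.3
```

```bash
python3 - <<'E'
from bars import *
go(.606,-.238,.192,94)
C,y=wbar((.58,-.24),.134,"pics/w8.png")
E
```

```text
pos [ 0.604  -0.2378  0.3553] yaw 94.0 turn tz 0.0 shift after [-0.03  0.19 16.33] before [-0.05  0.26 16.33] tilt 0.26 q6 -0.48
bar (np.int32(778), array([236. , 159.9]), array([236., 122.], dtype=float32), array([236., 198.], dtype=float32), np.float32(10.0)) [ 0.5776 -0.2336  0.134 ] len 0.083 yaw 93.0
```

>>> {"method": "move_arm", "body": {
  "series": [1.5, 0, 0, 4, 0, 0, 0, 1.5, 0, 0, 4, 0, 0, 0, 1.5, 0, 0, 4, 0, 0, 0, 1.5, 0, 0, 3, 0, 0, 0, 1.5, 0, 0, 0, 0, 0, 0]
}}

```text
time: 36.28
tool_pos: [0.6017, -0.2385, 0.2039]
tcp_rot: [-2.14, -2.289, 0.005]
wrist_force: [-0.1, 0.1, -0.9]
width: 0.245
grip_force: 49.2
```

>>> {"method": "move_arm", "body": {
  "series": [1.5, 0, 0, 1.3, 0, 0, 0, 1.5, 0, 0, 0.4, 0, 0, 0, 1.5, 0, 0, 0, 0, 0, 0, 1.5, 0, 0, 0, 0, 0, 0]
}}

```text
time: 36.78
tool_pos: [0.6054, -0.2383, 0.1922]
tcp_rot: [2.142, 2.296, 0.001]
wrist_force: [-0.1, -1.0, -1.7]
width: 0.246
grip_force: 49.2
```

>>> {"method": "move_arm", "body": {
  "series": [1.5, 0, 0, 0.2, 0, 0, 0, 1.5, 0, 0, 0, 0, 0, 0]
}}

```text
time: 37.02
tool_pos: [0.6049, -0.238, 0.1892]
tcp_rot: [2.143, 2.297, -0.0]
wrist_force: [0.3, 0.5, -0.6]
width: 0.244
grip_force: 49.2
```

>>> {"method": "move_arm", "body": {
  "series": [1.5, 0, 0, -4, 0, 0, 0, 1.5, 0, 0, -4, 0, 0, 0, 1.5, 0, 0, 0, 0, 0, 0, 1.5, 0, 0, 0, 0, 0, 0]
}}

```text
time: 37.52
tool_pos: [0.6046, -0.2379, 0.2686]
tcp_rot: [-2.143, -2.297, 0.0]
wrist_force: [-0.2, 0.2, -1.9]
width: 0.244
grip_force: 49.4
```

>>> {"method": "move_arm", "body": {
  "series": [1.5, 0, 0, 4, 0, 0, 0, 1.5, 0, 0, 3, 0, 0, 0, 1.5, 0, 0, 1, 0, 0, 0, 1.5, 0, 0, 0, 0, 0, 0, 1.5, 0, 0, 0, 0, 0, 0]
}}

```text
time: 38.15
tool_pos: [0.6057, -0.2384, 0.1905]
tcp_rot: [2.142, 2.296, 0.001]
wrist_force: [0.8, 0.5, -0.9]
width: 0.243
grip_force: 49.3
```

>>> {"method": "move_arm", "body": {
  "series": [1.5, 0, 0, -5, 0, 0, 0, 1.5, 0, 0, -5, 0, 0, 0, 1.5, 0, 0, -5, 0, 0, 0, 1.5, 0, 0, -1.8, 0, 0, 0, 1.5, 0, 0, 0, 0, 0, 0]
}}

```text
time: 38.78
tool_pos: [0.6057, -0.2384, 0.3595]
tcp_rot: [2.14, 2.294, 0.002]
wrist_force: [-0.6, 0.4, -0.7]
width: 0.24
grip_force: 49.4
```

```bash
python3 - <<'E'
from cases import *
go(.524,-.1285,.36,94)
cases(read_camera("scene"))
E
```

```text
pos [ 0.6057 -0.2384  0.3595] yaw 94.0 turn tz -0.0 shift after [11.54 -7.38 -0.05] before [11.53 -7.39 -0.1 ] tilt 0.25 q6 -0.48
big (np.float64(0.003252806884918309), array([ 0.503, -0.376,  0.144]), np.float64(0.116), np.float64(93.3), array([106.9, 292.6], dtype=float32), array([ 59.9, 330.8], dtype=float32))
mid None
sm (np.float64(0.006168472502131384), array([ 0.506, -0.133,  0.114]), np.float64(0.091), np.float64(93.5), array([193.2, 237.2], dtype=float32), array([164.4, 261.3], dtype=float32))
```

>>> {"method": "move_arm", "body": {
  "series": [1.5, 4, -2.4, 0, 0, 0, 0, 1.5, 4, -2.6, 0, 0, 0, 0, 1.5, 3.5, -2.4, 0, 0, 0, 0, 1.5, 0, 0, 0, 0, 0, 0, 1.5, 0, 0, 0, 0, 0, 0]
}}

```text
time: 39.45
tool_pos: [0.5227, -0.1285, 0.3551]
tcp_rot: [-2.141, -2.296, 0.003]
wrist_force: [0.6, -0.3, -0.8]
width: 0.25
grip_force: 49.5
```

```bash
python3 - <<'E'
from bars import *
go(.524,-.1285,.192,94)
C,y=wbar((.50,-.13),.119,"pics/w9.png")
go(.524,-.1285,.192,94)
W=cam("wrist");print("tip pred px",proj(W,[[*read_state()["tool_pos"][:2],.188]]))
E
```

```text
pos [ 0.5227 -0.1285  0.3551] yaw 94.0 turn tz -0.0 shift after [-1.000e-02  1.300e-01  1.631e+01] before [-0.02  0.18 16.31] tilt 0.16 q6 -0.36
bar (np.int32(543), array([238.8, 156.1]), array([238.5, 128. ], dtype=float32), array([238.5, 185. ], dtype=float32), np.float32(9.0)) [ 0.4983 -0.1224  0.119 ] len 0.065 yaw 93.1
pos [ 0.523  -0.1288  0.3555] yaw 94.0 turn tz -0.0 shift after [ 0.03  0.1  16.35] before [ 0.02  0.14 16.35] tilt 0.13 q6 -0.36
tip pred px [[259.734564   178.07803875]]
```

View pics/w9.png

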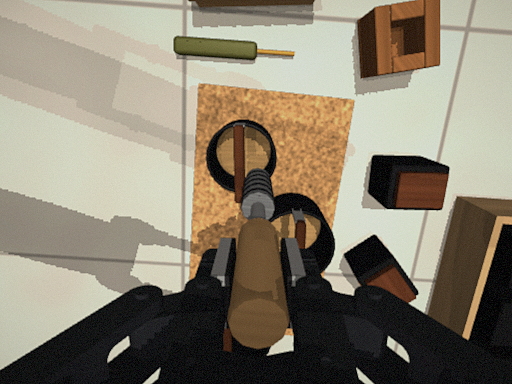

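The head is at (257,190), beside the small bar at x≈238. Lowering.

>>> {"method": "move_arm", "body": {
  "series": [1.5, 0, 0, 4, 0, 0, 0, 1.5, 0, 0, 4, 0, 0, 0, 1.5, 0, 0, 2, 0, 0, 0, 1.5, 0, 0, 0, 0, 0, 0, 1.5, 0, 0, 0, 0, 0, 0]
}}

```text
time: 40.12
tool_pos: [0.5242, -0.129, 0.2587]
tcp_rot: [2.142, 2.295, 0.002]
wrist_force: [-0.6, 0.2, -1.3]
width: 0.245
grip_force: 49.4
```

>>> {"method": "move_arm", "body": {
  "series": [1.5, 0, 0, 2.5, 0, 0, 0, 1.5, 0, 0, 2.5, 0, 0, 0, 1.5, 0, 0, 0, 0, 0, 0, 1.5, 0, 0, 0, 0, 0, 0]
}}

```text
time: 40.62
tool_pos: [0.5244, -0.1289, 0.2093]
tcp_rot: [2.141, 2.295, 0.002]
wrist_force: [-0.6, -0.2, -0.6]
width: 0.245
grip_force: 49.4
```

>>> {"method": "move_arm", "body": {
  "series": [1.5, 0, 0, 1.3, 0, 0, 0, 1.5, 0, 0, 0.5, 0, 0, 0, 1.5, 0, 0, 0, 0, 0, 0, 1.5, 0, 0, 0, 0, 0, 0]
}}

```text
time: 41.12
tool_pos: [0.5232, -0.1285, 0.1893]
tcp_rot: [2.143, 2.297, -0.0]
wrist_force: [0.1, -0.6, -0.7]
width: 0.248
grip_force: 49.4
```

>>> {"method": "move_arm", "body": {
  "series": [1.5, 0, 0, -3, 0, 0, 0, 1.5, 0, 0, -3, 0, 0, 0, 1.5, 0, 0, 0, 0, 0, 0, 1.5, 0, 0, 0, 0, 0, 0]
}}

```text
time: 41.62
tool_pos: [0.5228, -0.1284, 0.2486]
tcp_rot: [-2.143, -2.297, 0.0]
wrist_force: [0.1, -0.9, -1.3]
width: 0.246
grip_force: 49.5
```

>>> {"method": "move_arm", "body": {
  "series": [1.5, 0, 0, 3, 0, 0, 0, 1.5, 0, 0, 3, 0, 0, 0, 1.5, 0, 0, 0, 0, 0, 0, 1.5, 0, 0, 0, 0, 0, 0, 1.5, 0, 0, 0, 0, 0, 0]
}}

```text
time: 42.25
tool_pos: [0.524, -0.1287, 0.1905]
tcp_rot: [2.142, 2.296, 0.001]
wrist_force: [-0.1, 0.1, -0.7]
width: 0.246
grip_force: 49.5
```

>>> {"method": "move_arm", "body": {
  "series": [1.5, 0, 0, -5, 0, 0, 0, 1.5, 0, 0, -5, 0, 0, 0, 1.5, 0, 0, -5, 0, 0, 0, 1.5, 0, 0, -2, 0, 0, 0, 1.5, 0, 0, 0, 0, 0, 0]
}}

```text
time: 42.88
tool_pos: [0.524, -0.1287, 0.3612]
tcp_rot: [2.141, 2.294, 0.003]
wrist_force: [0.4, -0.7, -2.1]
width: 0.247
grip_force: 49.6
```

```bash
python3 - <<'E'
from cases import *
go(.684,.0245,.36,94)
im=read_camera("scene");cv2.imwrite("pics/s6.png",im[:,:,::-1]);cases(im)
E
```

```text
pos [ 0.524  -0.1287  0.3612] yaw 94.0 turn tz -0.0 shift after [14.17 17.03  0.12] before [14.18 17.03  0.16] tilt 0.24 q6 -0.36
big (np.float64(0.0030271301581184717), array([ 0.503, -0.377,  0.144]), np.float64(0.116), np.float64(93.6), array([106.6, 292.5], dtype=float32), array([ 59.8, 330.8], dtype=float32))
mid (np.float64(0.004290629350215836), array([ 0.584, -0.242,  0.129]), np.float64(0.1), np.float64(92.2), array([176.2, 285.1], dtype=float32), array([139.9, 315.8], dtype=float32))
sm (np.float64(0.006552354052280007), array([ 0.505, -0.134,  0.114]), np.float64(0.091), np.float64(93.8), array([192.3, 237.4], dtype=float32), array([163.6, 261.6], dtype=float32))
```

Everything is still in place. Returning the brush to the holder.

>>> {"method": "move_arm", "body": {
  "series": [1.5, 3, 3.6, 0, 0, 0, 0, 1.5, 3.8, 4.5, 0, 0, 0, 0, 1.5, 3.8, 4.5, 0, 0, 0, 0, 1.5, 3.5, 4.4, 0, 0, 0, 0, 1.5, 0, 0, 0, 0, 0, 0]
}}

```text
time: 43.55
tool_pos: [0.6836, 0.0271, 0.353]
tcp_rot: [-2.134, -2.296, 0.007]
wrist_force: [-0.9, -0.0, -0.7]
width: 0.242
grip_force: 49.7
```

>>> {"method": "move_arm", "body": {
  "series": [1.5, 0, 0, 0, 0, 0, 0, 1.5, 0, 0, 0, 0, 0, 0]
}}

```text
time: 43.8
tool_pos: [0.6819, 0.023, 0.3582]
tcp_rot: [-2.144, -2.295, 0.002]
wrist_force: [0.6, -0.3, -0.3]
width: 0.244
grip_force: 49.7
```

```bash
python3 - <<'E'
from bars import *
go(.684,.0245,.181,94)
W=cam("wrist");im=read_camera("wrist");cv2.imwrite("pics/w10.png",im[:,:,::-1])
p=read_state()["tool_pos"]
print("holder corners pred",proj(W,[[.6418,.0517,.07],[.711,.0663,.07],[.7261,-.0039,.07],[.6546,-.0198,.07]]),"tip",proj(W,[[p[0],p[1],p[2]-.171]]))
E
```

```text
pos [0.6819 0.023  0.3582] yaw 93.9 turn tz -0.1 shift after [ 0.14  0.22 17.72] before [ 0.14  0.25 17.72] tilt 0.11 q6 -0.07
holder corners pred [[229.14056435 131.18731512]
 [285.06336883 123.24854315]
 [291.62692283 178.67248506]
 [236.42185306 186.7132269 ]] tip [[259.79458865 177.37671252]]
```

View pics/w10.png

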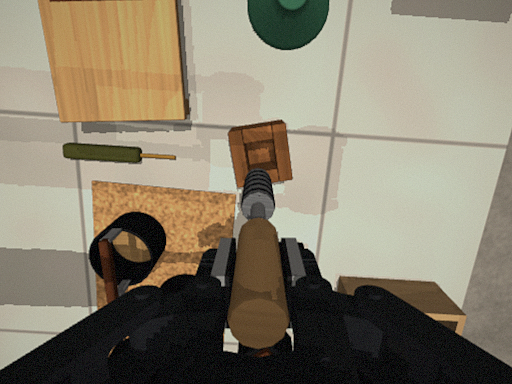

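The holder is where expected and the head lines up with it to within about 2 mm, so I'll shift slightly and lower.

>>> {"method": "move_arm", "body": {
  "series": [1.5, 0.1, 0.3, 4, 0, 0, 0, 1.5, 0, 0, 3, 0, 0, 0, 1.5, 0, 0, 0, 0, 0, 0, 1.5, 0, 0, 0, 0, 0, 0]
}}

```text
time: 44.35
tool_pos: [0.6862, 0.0245, 0.291]
tcp_rot: [2.143, 2.295, 0.002]
wrist_force: [0.9, -0.1, -0.3]
width: 0.241
grip_force: 49.7
```

>>> {"method": "move_arm", "body": {
  "series": [1.5, 0, 0, 2.5, 0, 0, 0, 1.5, 0, 0, 2.5, 0, 0, 0, 1.5, 0, 0, 0, 0, 0, 0, 1.5, 0, 0, 0, 0, 0, 0]
}}

```text
time: 44.85
tool_pos: [0.687, 0.025, 0.2418]
tcp_rot: [2.142, 2.295, 0.004]
wrist_force: [0.0, -0.3, -0.7]
width: 0.243
grip_force: 49.7
```

>>> {"method": "move_arm", "body": {
  "series": [1.5, 0, 0, 2.5, 0, 0, 0, 1.5, 0, 0, 2, 0, 0, 0, 1.5, 0, 0, 0.5, 0, 0, 0, 1.5, 0, 0, 0, 0, 0, 0, 1.5, 0, 0, 0, 0, 0, 0]
}}

```text
time: 45.48
tool_pos: [0.6866, 0.0252, 0.1903]
tcp_rot: [2.142, 2.296, 0.002]
wrist_force: [-0.3, 0.1, -1.1]
width: 0.244
grip_force: 49.8
```

>>> {"method": "move_arm", "body": {
  "series": [1.5, 0, 0, 0.4, 0, 0, 0, 1.5, 0, 0, 0.3, 0, 0, 0, 1.5, 0, 0, 0, 0, 0, 0, 1.5, 0, 0, 0, 0, 0, 0]
}}

```text
time: 45.98
tool_pos: [0.6859, 0.0252, 0.1822]
tcp_rot: [-2.143, -2.297, 0.0]
wrist_force: [-0.6, -0.1, -0.5]
width: 0.244
grip_force: 49.8
```

>>> {"method": "move_arm", "body": {
  "series": [1.5, 0, 0, 0.2, 0, 0, 0, 1.5, 0, 0, 0.1, 0, 0, 0, 1.5, 0, 0, 0, 0, 0, 0]
}}

```text
time: 46.35
tool_pos: [0.6862, 0.0251, 0.1801]
tcp_rot: [2.143, 2.296, 0.001]
wrist_force: [-0.9, -0.3, 3.5]
width: 0.241
grip_force: 50.3
```

The brush touches the pocket floor. Opening and rising.

>>> {"method": "move_arm", "body": {
  "series": [3, 0, 0, 0, 0, 0, 0, 5, 0, 0, 0, 0, 0, 0, 5, 0, 0, 0, 0, 0, 0, 5, 0, 0, -2, 0, 0, 0, 5, 0, 0, -5, 0, 0, 0]
}}

```text
time: 46.98
tool_pos: [0.684, 0.0252, 0.2473]
tcp_rot: [-2.14, -2.293, 0.007]
wrist_force: [1.4, -0.7, -0.5]
width: 0.587
grip_force: 0.0
```

>>> {"method": "move_arm", "body": {
  "series": [5, 0, 0, -5, 0, 0, 0, 5, 0, 0, -5, 0, 0, 0, 5, -5, 0, -2, 0, 0, 0, 5, -2, 0, 0, 0, 0, 0, 5, 0, 0, 0, 0, 0, 0]
}}

```text
time: 47.6
tool_pos: [0.6905, -0.0459, 0.3692]
tcp_rot: [-2.146, -2.294, -0.0]
wrist_force: [0.3, -0.1, 0.3]
width: 0.585
grip_force: 0.0
```

```bash
python3 - <<'E'
from cases import *
im=read_camera("scene");im2=read_camera("side");cases(im)
cv2.imwrite("pics/sd7.png",np.hstack([cv2.resize(im[120:384,40:340],(400,352)),cv2.resize(im2[90:354,60:360],(400,352))])[:,:,::-1])
E
```

```text
big (np.float64(0.00382243092993324), array([ 0.504, -0.376,  0.144]), np.float64(0.116), np.float64(94.8), array([106.6, 292.4], dtype=float32), array([ 60.4, 331.5], dtype=float32))
mid (np.float64(0.0026923725737170957), array([ 0.581, -0.242,  0.129]), np.float64(0.103), np.float64(90.3), array([176.6, 284.5], dtype=float32), array([138.3, 314.9], dtype=float32))
sm (np.float64(0.006582894965159282), array([ 0.506, -0.133,  0.114]), np.float64(0.088), np.float64(95.8), array([192.3, 237.3], dtype=float32), array([165.4, 261.5], dtype=float32))
```

View pics/sd7.png

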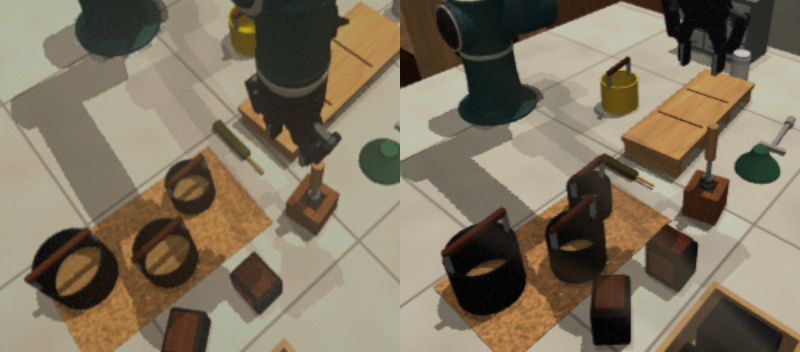

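The brush stands in its holder at (315,190), the three cases are upright on the mat, and the arm is clear. Handing in.

```bash
python3 -c "
from workcell import *
print(finish_job())"
```

```text
the job is handed in; nothing more can be done
None
```

The job is handed in, though no verdict came back: all three cases stand upright on the mat, I brushed each one largest first, and the brush is back in its holder.

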